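# Stop the dish loader, square its crooked stack, reset the stop

## Task

Before reaching into the dish loader, press the mushroom stop on its control box down until it latches and stays down by itself. Then, without taking the stack apart, tap the three square dishes home into the corner of the loading nest, every dish flush against both upright fences, and only then turn the mushroom head clockwise until it is free and has sprung fully up again. Leave the tube rack, the burner and the round dishes where they are.

Things in the scene. Friction and masses are not known exactly. Their poses are not given: they have to be found in the camera images.
- nest: nest fixed to the bench: aluminium floor 150 x 150 mm, 8 mm thick, and two white upright fences 12 mm thick, tops 45 mm above the bench, making an inside corner. Origin on the bench under the centre of the dishes' home place; the fences' inner faces are at +50 mm along the nest's x and +50 mm along its y. The fences run back to about -80 mm, the floor to -88 mm; the -x and -y sides are open
- stop (a joint): plunge of the mushroom stop, m: 0 = up (released), 0.016 = pressed as far as it goes; once pressed past about 0.0125 it latches and, let go, stays at about 0.012. Pressing takes about 5 N; beyond 0.016 it is solid
- stop_knob (a joint): turn of the mushroom head, rad, clockwise seen from above: starts near 0, end stop at 1.4. When latched, turning it to about 0.9 or more frees it and it springs up as soon as it is let go; the head stays turned
- stop_top (a point): centre of the top face of the mushroom head, moves with it: 96 mm above the bench when released, 84 mm when latched. The head is a round black cap of 60 mm diameter on a thin upright stem; its upright rim, where it can be gripped, lies 4 to 22 mm below this point
- console: grey control box of the loader, fixed to the bench, top 50 mm above it. Origin on the bench, under the mushroom stop's axis; the box reaches from -70 to +110 mm along its x and 65 mm to either side. A steel collar 44 mm wide, 6 mm high surrounds the stem; a small fixed dial 28 mm wide, 14 mm high is at x = 80, y = -30 mm
- dish1: flat square culture dish with closed lid, 100 x 100 x 14 mm, 90 g, filled with pale agar; number 1 of 3 from the bottom of the stack. Origin at the centre of its underside; x and y along its edges. Home: straight above the nest's origin at height 8 mm, edges along the nest's x and y
- dish2: flat square culture dish with closed lid, 100 x 100 x 14 mm, 90 g, filled with pale agar; number 2 of 3 from the bottom of the stack. Origin at the centre of its underside; x and y along its edges. Home: straight above the nest's origin at height 22 mm, edges along the nest's x and y
- dish3: flat square culture dish with closed lid, 100 x 100 x 14 mm, 90 g, filled with pale agar; number 3 of 3 from the bottom of the stack. Origin at the centre of its underside; x and y along its edges. Home: straight above the nest's origin at height 36 mm, edges along the nest's x and y
- rack: white wire rack with three capped test tubes, 70 x 120 mm, 150 mm tall; a bystander; origin under its centre
- burner: gas burner with a round foot of 84 mm and a thin upright pipe, 130 mm tall; a bystander; origin under its foot
- round_dishes: two round culture dishes, one on the other, 90 mm diameter, 30 mm tall in all; a bystander; origin under the centre
There are look-alikes about, which are no part of the job. What is shaped like the console but red is not meant.

How it is judged:
By the outcome, as a careful person would: the job done as asked, in the order asked, and still so for the second after the job is handed in, with the robot touching nothing.
It also fails if it takes over 72 s, if anything falls off the work surface, if the arm or the gripper's body presses on something with over 40 N, if the wrist force passes 120 N, or if a joint passes its speed limit or range.

## Robot

A 6-joint arm with a two-finger parallel gripper is mounted at the origin on the work surface. World frame = base frame: x ahead of the robot, y to its left, z up, the work surface at z = 0. Lengths are in m, angles in rad, forces in N, time in s.
With the tool pointing down it reaches from about 0.325 to 0.75 m from the base axis. Payload 7.6 kg.
Tool frame: the origin (TCP) lies on the centre line of the jaws, within the pads' length; the fingertips stand 22 mm ahead of it and the grasp point (between the pads) lies 3 mm ahead of it (tcp_to_tips is the distance from the TCP to the fingertips, in m); z points along the fingers, y is the direction in which the jaws open and shut (so a half turn about z gives the same grasp; the last joint's range is limited). The gripper opens to 85 mm and grips with 20 to 120 N. Pads are 22 mm wide; open, the fingers measure 114 mm over their backs; the gripper's body (76 mm by 85 mm) begins 54 mm behind the grasp point. The pads swing forward as they close: fully open they stand 13 mm farther back than shut.
Start: joints at [1.235, 0.052, 1.401, -0, 1.689, -0.07], TCP at [0.138, 0.507, 0.253] pointing down, gripper open.
Joint ranges: [-2.9, 2.9], [-0.91, 2.17], [0.12, 2.37], [-1.06, 4.2], [0.26, 2.73], [-2.93, 2.93]. Speed limits (rad/s): [2.57, 2.57, 3.01, 3.14, 3.14, 3.14].

## Interface

Orientations are given as a 3x3 rotation matrix whose columns are the frame's x, y, z axes.
In Python, from bench import get_obs, grab_frame, camera_model, job_done, tcp_to_tips gives the robot as it stands.
- The arm moves only by the tool arm_command, never from a script. Its argument "commands" is a list of rows, each an object of numbers: "dx", "dy", "dz": the shift along the world's x, y, z in mm; "ax", "ay", "az": the turn, a rotation vector about the world's x, y, z in rad; "hand": the opening, from 0 (shut) to 1 (fully open). In form: [{"dx": .., "dy": .., "dz": .., "ax": .., "ay": .., "az": .., "hand": ..}, ...]. A call has exactly 10 rows; each row is the pose to reach, as a shift and turn from the pose commanded when the call began; what a row does not reach only later rows make up. A row lasts 1/10 s, in which the tool goes at most 50 mm and 8.59 degrees, less where a joint would pass 70% of its speed; a pose out of reach is approached as far as the arm can. A call with a gripper value outside its range is refused whole. The fingers move at their own pace and stop on an object; the grip force is fixed at half the most. Time passes only in rows, so rows that repeat a pose let the fingers close, or fill a call up. It gives the time, the measured TCP pose, the force and the opening at its end, in the units of the state.
- get_obs(): the state, without advancing time (a new reading comes with each control period).
- grab_frame(name): name is "scene" or "top"; returns the picture (384x512x3 uint8, blue, green, red); there is no depth.
- camera_model(name): a dict with "K" (3x3 intrinsics, pixels), "dist_coeffs" ([k1, k2, p1, p2, k3] as OpenCV has them; the pictures are not rectified), "R" (3x3) and "t" (3): a world point X has camera coordinates R X + t. Camera axes: x right, y down, z forward; pixel columns grow to the right and rows downward; lengths in m; the calibration is good to about 2 mm. A picture is of the moment at which its call begins. camera_model takes no time and is no camera call.
- job_done(): hands the job in, once; it reports no verdict.
The state is a dict: "time_s": time; "joint_positions": joint angles; "qvel": joint speeds; "joint_torque": joint torques, N m; "eef_pos": TCP position; "ee_rot": TCP orientation; "contact_force": force on the tool from outside, world axes, zero at the start; "ft_torque": the same for the moment, N m; "opening": finger opening in m.
Only numpy, scipy, OpenCV 4.12 (cv2) and the standard library are available. Lean on these libraries where they do the work, as an engineer would, in place of code of your own. Each camera call takes 0.05 s, during which the arm holds its last target. There are 200 camera calls.

## Working session

There is one attempt and no reset: what is moved stays moved. The work goes in short steps, Python scripts to look and compute and a tool call to move; the robot and the scene stay as the last step left them, time stands still between calls to the robot, and variables do not carry over. Pictures are saved under pics/ and viewed, about 8 in all and at most 12, crops included, and the job is handed in when it is done.

Besides the shell and the picture viewer there is one more tool, called after "Call:" by a JSON object that holds its "op" and its "data", one argument or row to a line. arm_command: Moves the arm, as the interface text tells. Its arguments: {"type":"object","properties":{"commands":{"type":"array"}},"required":["commands"]}

```bash
ls; mkdir -p pics
cat > h.py <<'E'
import numpy as np, cv2
from bench import *
def ray(n,uv):
    c=camera_model(n);K=np.array(c['K'],float);d=np.array(c['dist_coeffs'],float)
    R=np.array(c['R']);t=np.array(c['t'])
    p=cv2.undistortPoints(np.array(uv,float).reshape(-1,1,2),K,d).reshape(-1,2)
    D=np.c_[p,np.ones(len(p))]@R
    return -R.T@t,D
def onz(n,uv,z):
    o,D=ray(n,uv); return o+D*((z-o[2])/D[:,2])[:,None]
def pix(n,X):
    c=camera_model(n)
    return cv2.projectPoints(np.array(X,float).reshape(-1,3),cv2.Rodrigues(np.array(c['R']))[0],np.array(c['t'],float),np.array(c['K'],float),np.array(c['dist_coeffs'],float))[0].reshape(-1,2)
E
python3 - <<'E'
from h import *
for n in('top','scene'):
    im=grab_frame(n);cv2.imwrite(f'pics/{n}0.png',im);print(n,ray(n,[[256,192]]))
    cv2.imwrite(f'pics/{n}0b.png',cv2.resize(im,(800,600),interpolation=cv2.INTER_CUBIC))
print(tcp_to_tips, get_obs())
E
```

```text
pics
top (array([ 3.12777099e-01, -2.25123397e-04,  1.87838770e+00]), array([[ 0.12427077,  0.01159055, -0.9922407 ]]))
scene (array([1.14488252, 0.77530391, 1.16786417]), array([[-0.41223761, -0.50645044, -0.7575266 ]]))
0.022 {'time_s': 0.1, 'joint_positions': array([ 1.23469072e+00,  5.28134795e-02,  1.40155264e+00, -1.76114262e-06,
        1.68864890e+00, -7.02679290e-02]), 'qvel': array([ 5.31186401e-04, -9.23880636e-04, -3.69630319e-03, -6.86741150e-05,
       -1.24960384e-03, -3.55638011e-04]), 'joint_torque': array([ 1.18052503e-03, -3.82583821e+01, -3.60984135e+01, -1.32263717e-04,
        4.82126459e-03,  2.60678348e-05]), 'eef_pos': array([0.13781378, 0.5063538 , 0.25257148]), 'ee_rot': array([[-9.64872689e-01,  2.62717482e-01, -4.67464193e-04],
       [ 2.62717880e-01,  9.64871759e-01, -1.34335694e-03],
       [ 9.81196447e-05, -1.41897963e-03, -9.99998988e-01]]), 'contact_force': array([-0.06199097,  0.47393143, -0.05677495]), 'ft_torque': array([ 0.00116794, -0.01348897, -0.01339566]), 'opening': 0.08561135873615433}
```

View pics/top0b.png

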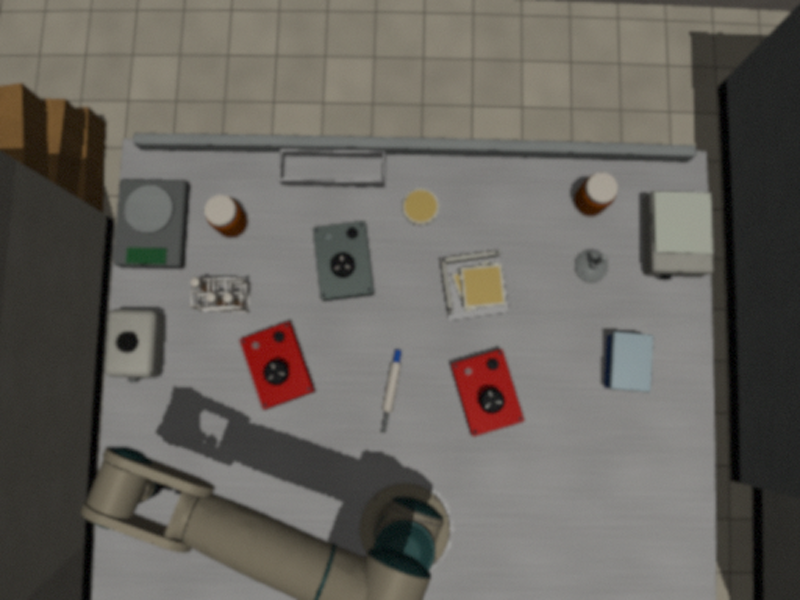

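View pics/scene0b.png

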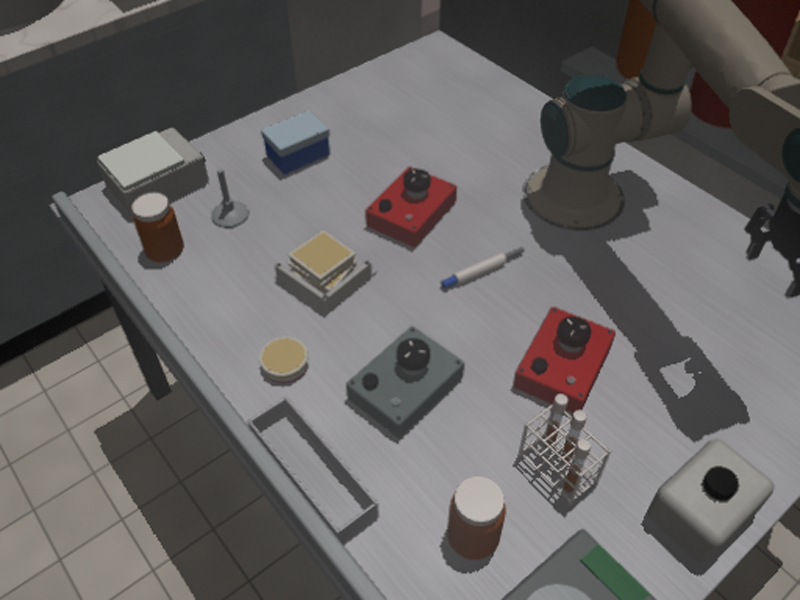

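The picture "top" shows: the grey console with its black mushroom at (343,262) and the nest with its dish stack at (475,285). Things that could be taken for the console: red boxes at (277,365) and (487,395), the white box with a black cap at (128,342) and the grey scale at (150,222). I choose the grey box at (343,262). The dish stack at (480,285) could be confused with the round dish at (421,206), the blue box at (630,360) and the white box at (682,230). I choose the square agar stack between white fences. Next is a close crop of both.

Run:
```python
from h import *
a=cv2.imread('pics/top0.png');b=cv2.imread('pics/scene0.png')
f=lambda im,x,y,w,h:cv2.convertScaleAbs(cv2.resize(im[y:y+h,x:x+w],(400,300),interpolation=cv2.INTER_CUBIC),alpha=1.3)
m=np.vstack([np.hstack([f(a,272,152,64,56-8),f(a,187,138,64,56-8+6)]),np.hstack([f(b,165,140,88,66),f(b,215,205,88,66)])])
cv2.imwrite('pics/c1.png',m)
```

```text
(no output)
```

View pics/c1.png

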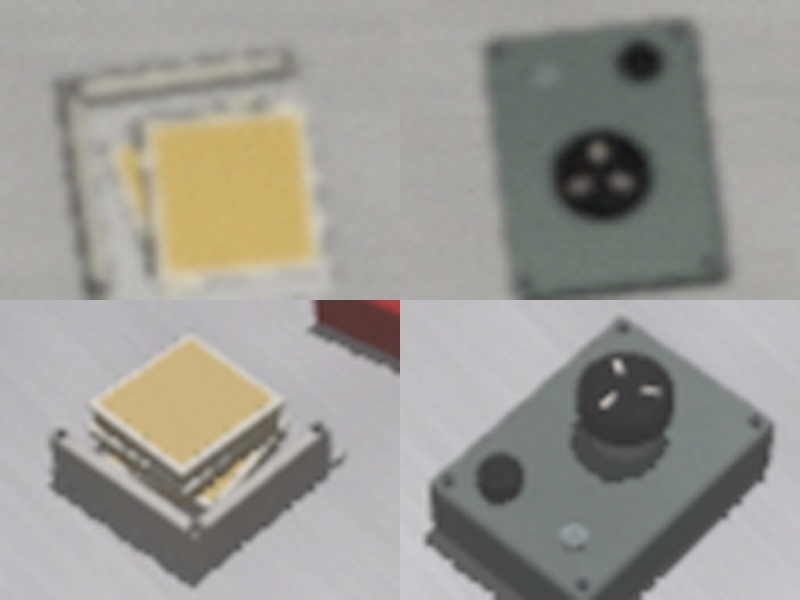

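The crop shows the nest with white fences on its +x side (top) and +y side (left). The stack is three dishes, the lowest askew, and lies away from both fences. The console is grey, its dial is at the up-right (so console x is close to world x), and the mushroom head is at the crop's (603,175). Next I measure.

Run:
```python
from h import *
a=cv2.imread('pics/top0.png');b=cv2.imread('pics/scene0.png')
def cont(mask,c):
    n,l,s,ce=cv2.connectedComponentsWithStats(mask.astype(np.uint8))
    i=min((i for i in range(1,n) if s[i,4]>40),key=lambda i:np.hypot(*(ce[i]-c)));return (l==i).astype(np.uint8)
for n,im,cm,cd in(('top',a,(219.5,167.5),(308,183)),('scene',b,(264,226),(206,163))):
    h=cv2.cvtColor(im,cv2.COLOR_BGR2HSV)
    m=cont(im.max(2)<65,cm); ys,xs=np.nonzero(m); (c,ax,an)=cv2.minAreaRect(np.c_[xs,ys].astype(np.float32))
    print(n,'mush',m.sum(),c,ax,onz(n,[c],.096 if n=='top' else .09).round(4))
    m=cont((h[...,1]>75)&(abs(h[...,0].astype(int)-21)<8)&(h[...,2]>110),cd);ys,xs=np.nonzero(m)
    box=cv2.boxPoints(cv2.minAreaRect(onz(n,np.c_[xs,ys],.05)[:,:2].astype(np.float32)));print('dish3',m.sum(),box.mean(0),np.linalg.norm(np.diff(box,axis=0),axis=1),np.arctan2(*(box[1]-box[0])[::-1]))
    print('img ray of dish ctr',pix(n,[[*box.mean(0),.05]]))
# grey console top
h=cv2.cvtColor(a,cv2.COLOR_BGR2HSV)
# profiles across fences in top view
g=a.max(2)
print('rows across +x fence');
for u in(292,300,308): print(u,g[156:178,u])
print('cols across +y fence')
for v in(172,180,190): print(v,g[v,278:302])
print('right/bottom floor edges');print(g[190,316:330]);print(g[192:210,300])
```

```text
top mush 214 (218.75003051757812, 169.25001525878906) (15.55634880065918, 16.26345443725586) [[0.6169 0.1592 0.096 ]]
dish3 524 [ 0.5817776  -0.17504922] [0.08629774 0.0859087  0.08629774] -1.4548051
img ray of dish ctr [[308.62471447 182.58360678]]
scene mush 443 (263.6655578613281, 230.51382446289062) (20.51223373413086, 27.488054275512695) [[0.6301 0.1751 0.09  ]]
dish3 496 [ 0.5799707  -0.17372972] [0.08438142 0.08346806 0.08438142] -1.449001
img ray of dish ctr [[205.5307296  161.70776122]]
rows across +x fence
292 [131 131 132 133 131 128 121 114 126 132 114 103 119 134 138 131 123 124
 130 141 150 154]
300 [130 131 132 132 129 123 118 129 133 113 103 124 136 129 122 138 152 156
 155 155 155 156]
308 [130 132 130 129 120 121 130 129 109 101 119 132 133 132 145 154 155 156
 155 155 155 154]
cols across +y fence
172 [130 129 125 111  99 113 130 133 136 139 143 140 140 135 123 112 116 139
 150 152 151 151 152 151]
180 [131 129 129 121 103  95 111 126 132 131 132 131 134 147 154 145 131 126
 140 152 154 154 157 154]
190 [131 132 131 130 130 118  96  93 117 132 134 140 142 142 140 131 119 105
 115 144 156 157 157 158]
right/bottom floor edges
[157 157 157 156 158 157 154 136 123 125 127 128 130 129]
[157 157 159 161 161 156 152 150 145 146 140 129 125 127 128 130 130 130]
```

Run:
```python
from h import *
print('mush scene',onz('scene',[[264.5,226.6]],.087).round(4),'top',onz('top',[[219.0,169.4]],.09).round(4))
E1=onz('top',[[292,165.9],[300,164.9],[308,163.7]],.045);E2=onz('top',[[283,172],[284,180],[285.8,190]],.045)
print(E1.round(4),E2.round(4))
p=np.polyfit(E1[:,1],E1[:,0],1);q=np.polyfit(E2[:,0],E2[:,1],1);print('angles',-np.arctan(p[0]),np.arctan(q[0]))
# scene: fence top inner edges from crop (scale 4.545, origin 165,140): inner corner approx
s=lambda x,y:(165+x/4.545,140+y/4.545)
print('scene corner outer top',onz('scene',[s(195,533)],.045).round(4),'ends',onz('scene',[s(52,440),s(322,430)],.045).round(4))
for th in (.10,.117,.13):
    R=np.array([[np.cos(th),-np.sin(th)],[np.sin(th),np.cos(th)]])
    m1=(E1[:,:2]@R)[:,0].mean()-.05; m2=(E2[:,:2]@R)[:,1].mean()-.062
    o=R@[m1,m2]; print(th,'origin',o,'dish3 in nest',R.T@(np.array([.5809,-.1745])-o))
    X=lambda x,y,z:[*(o+R@[x,y]),z]
    pts=[X(62,62,45),X(50,50,45),X(-80,62,45),X(62,-80,45)]
    pts=[X(.062,.062,.045),X(.05,.05,.045),X(-.08,.062,.045),X(.062,-.08,.045)]
    print(((pix('scene',pts)-[165,140])*4.545).round(0).tolist(), pix('top',[X(-.088,-.088,.008),X(.062,-.08,.045)]).round(1).tolist())
```

```text
mush scene [[0.6183 0.1647 0.087 ]] top [[0.6174 0.1588 0.09  ]]
[[ 0.6447 -0.1122  0.045 ]
 [ 0.6492 -0.1423  0.045 ]
 [ 0.6545 -0.1725  0.045 ]] [[ 0.6206 -0.0786  0.045 ]
 [ 0.5902 -0.0829  0.045 ]
 [ 0.5525 -0.0902  0.045 ]]
angles 0.1615372916655669 0.16984585787440695
scene corner outer top [[0.7836 0.1227 0.045 ]] ends [[0.8125 0.0109 0.045 ]
 [0.6783 0.1111 0.045 ]]
0.1 origin [ 0.5994815 -0.1450567] dish3 in nest [-0.02142809 -0.02744116]
[[177.0, 235.0], [179.0, 216.0], [331.0, 125.0], [44.0, 127.0]] [[324.8, 200.4], [320.2, 160.2]]
0.117 origin [ 0.59942547 -0.14497713] dish3 in nest [-0.02184512 -0.02715849]
[[179.0, 235.0], [181.0, 216.0], [330.0, 124.0], [43.0, 128.0]] [[325.1, 200.0], [319.8, 159.9]]
0.13 origin [ 0.59937272 -0.14493085] dish3 in nest [-0.02215002 -0.02692495]
[[181.0, 235.0], [182.0, 216.0], [330.0, 122.0], [43.0, 130.0]] [[325.4, 199.7], [319.6, 159.6]]
```

Run:
```python
from h import *
s=lambda x,y:(165+x/4.545,140+y/4.545)
P=onz('scene',[s(195,225),s(52,134),s(322,130)],.045)[:,:2];print(P.round(4))
d1=P[1]-P[0];d2=P[2]-P[0];print(np.linalg.norm(d1),np.linalg.norm(d2),'th from -y,-x:',np.arctan2(-d1[1],-d1[0])-np.pi/2,np.arctan2(-d2[1],-d2[0]))
a=cv2.imread('pics/top0.png').max(2).astype(int)
# subpixel: x fence inner edge = falling edge after bright; print finer along many columns
c=[];
for u in range(288,318):
    r=a[158:172,u].astype(float); i=np.argmin(r[4:12])+4   # dark inner face
    c.append((u,158+i))
c=np.array(c);print(c[:,1])
for v in range(168,206,2):
    r=a[v,278:290];print(v,278+r.argmin(),end=' ')
```

```text
[[ 0.6407 -0.0766]
 [ 0.6687 -0.2088]
 [ 0.521  -0.0917]]
0.13518746513709481 0.1206351615933331 th from -y,-x: 0.20860984500040147 0.1256781312217754
[168 167 167 167 167 167 167 167 167 166 166 166 166 166 166 166 165 165
 165 165 165 165 164 164 164 164 164 164 164 163]
168 282 170 282 172 282 174 282 176 283 178 283 180 283 182 283 184 284 186 284 188 284 190 285 192 285 194 285 196 286 198 286 200 287 202 286 204 286
```

θ of the nest is about 0.14 and its origin about (0.599,-0.145). The mushroom is at about (0.6175,0.160). I move above the mushroom with shut fingers.

Call:
{"op": "arm_command", "data": {
  "commands": [
    {"dx": 45, "dy": -32, "hand": 0},
    {"dx": 90, "dy": -65, "hand": 0},
    {"dx": 134, "dy": -97, "hand": 0},
    {"dx": 178, "dy": -129, "hand": 0},
    {"dx": 222, "dy": -161, "hand": 0},
    {"dx": 266, "dy": -192, "hand": 0},
    {"dx": 310, "dy": -224, "hand": 0},
    {"dx": 354, "dy": -255, "hand": 0},
    {"dx": 398, "dy": -287, "hand": 0},
    {"dx": 440, "dy": -318, "hand": 0}
  ]
}}

```text
invalid input
```

Call:
{"op": "arm_command", "data": {
  "commands": [
    {"dx": 20, "dy": -14, "dz": -30, "hand": 0},
    {"dx": 40, "dy": -28, "dz": -60, "hand": 0},
    {"dx": 40, "dy": -28, "dz": -90, "hand": 0},
    {"dx": 40, "dy": -28, "dz": -105, "hand": 0},
    {"dx": 40, "dy": -28, "dz": -110, "hand": 0},
    {"dx": 40, "dy": -28, "dz": -110, "hand": 0},
    {"dx": 40, "dy": -28, "dz": -110, "hand": 0},
    {"dx": 40, "dy": -28, "dz": -110, "hand": 0},
    {"dx": 40, "dy": -28, "dz": -110, "hand": 0},
    {"dx": 40, "dy": -28, "dz": -110, "hand": 0}
  ]
}}

```text
invalid input
```

Call:
{"op": "arm_command", "data": {
  "commands": [
    {"dx": 45, "dy": -32, "dz": 0, "ax": 0, "ay": 0, "az": 0, "hand": 0},
    {"dx": 90, "dy": -65, "dz": 0, "ax": 0, "ay": 0, "az": 0, "hand": 0},
    {"dx": 134, "dy": -97, "dz": 0, "ax": 0, "ay": 0, "az": 0, "hand": 0},
    {"dx": 178, "dy": -129, "dz": 0, "ax": 0, "ay": 0, "az": 0, "hand": 0},
    {"dx": 222, "dy": -161, "dz": 0, "ax": 0, "ay": 0, "az": 0, "hand": 0},
    {"dx": 266, "dy": -192, "dz": 0, "ax": 0, "ay": 0, "az": 0, "hand": 0},
    {"dx": 310, "dy": -224, "dz": 0, "ax": 0, "ay": 0, "az": 0, "hand": 0},
    {"dx": 354, "dy": -255, "dz": 0, "ax": 0, "ay": 0, "az": 0, "hand": 0},
    {"dx": 398, "dy": -287, "dz": 0, "ax": 0, "ay": 0, "az": 0, "hand": 0},
    {"dx": 440, "dy": -318, "dz": 0, "ax": 0, "ay": 0, "az": 0, "hand": 0}
  ]
}}

```text
time_s: 1.1
eef_pos: [0.5446, 0.2123, 0.2529]
ee_rot: [[-0.965, 0.263, -0.001], [0.263, 0.965, 0.0], [0.001, -0.0, -1.0]]
contact_force: [0.2, 0.9, 0.4]
opening: -0.0
```

Call:
{"op": "arm_command", "data": {
  "commands": [
    {"dx": 20, "dy": -14, "dz": -30, "ax": 0, "ay": 0, "az": 0, "hand": 0},
    {"dx": 40, "dy": -28, "dz": -60, "ax": 0, "ay": 0, "az": 0, "hand": 0},
    {"dx": 40, "dy": -28, "dz": -90, "ax": 0, "ay": 0, "az": 0, "hand": 0},
    {"dx": 40, "dy": -28, "dz": -105, "ax": 0, "ay": 0, "az": 0, "hand": 0},
    {"dx": 40, "dy": -28, "dz": -110, "ax": 0, "ay": 0, "az": 0, "hand": 0},
    {"dx": 40, "dy": -28, "dz": -110, "ax": 0, "ay": 0, "az": 0, "hand": 0},
    {"dx": 40, "dy": -28, "dz": -110, "ax": 0, "ay": 0, "az": 0, "hand": 0},
    {"dx": 40, "dy": -28, "dz": -110, "ax": 0, "ay": 0, "az": 0, "hand": 0},
    {"dx": 40, "dy": -28, "dz": -110, "ax": 0, "ay": 0, "az": 0, "hand": 0},
    {"dx": 40, "dy": -28, "dz": -110, "ax": 0, "ay": 0, "az": 0, "hand": 0}
  ]
}}

```text
time_s: 2.1
eef_pos: [0.5834, 0.1861, 0.1441]
ee_rot: [[-0.965, 0.263, 0.001], [0.263, 0.965, 0.0], [-0.001, 0.001, -1.0]]
contact_force: [-0.6, -0.3, -0.2]
opening: -0.0001
```

Run:
```python
from h import *
b=grab_frame('scene');a=grab_frame('top')
f=lambda im,x,y,w,h:cv2.convertScaleAbs(cv2.resize(im[y:y+h,x:x+w],(400,300),interpolation=cv2.INTER_CUBIC),alpha=1.4)
cv2.imwrite('pics/c2.png',np.hstack([f(b,220,170,88,66),f(a,262,144,80,60)]))
print(get_obs()['eef_pos'],pix('scene',[[.6178,.160,.096]]))
```

```text
[0.58330896 0.18595234 0.14364094] [[263.58254149 223.47371966]]
```

View pics/c2.png

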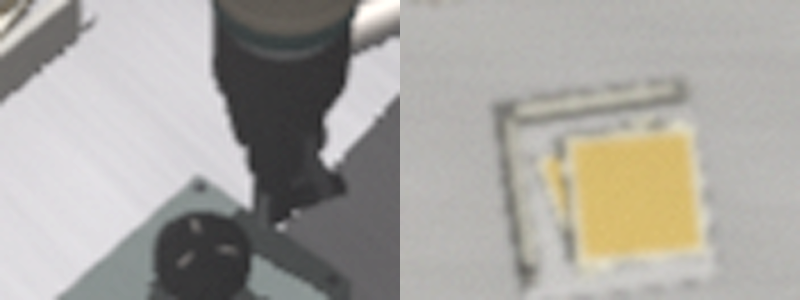

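The crop shows the shut fingertips behind and to the right of the mushroom, whose head is at scene pixel (265,226). I shift over it by the last 42 mm.

Call:
{"op": "arm_command", "data": {
  "commands": [
    {"dx": 10, "dy": -8, "dz": 0, "ax": 0, "ay": 0, "az": 0, "hand": 0},
    {"dx": 22, "dy": -17, "dz": 0, "ax": 0, "ay": 0, "az": 0, "hand": 0},
    {"dx": 34, "dy": -26, "dz": 0, "ax": 0, "ay": 0, "az": 0, "hand": 0},
    {"dx": 34, "dy": -26, "dz": -5, "ax": 0, "ay": 0, "az": 0, "hand": 0},
    {"dx": 34, "dy": -26, "dz": -10, "ax": 0, "ay": 0, "az": 0, "hand": 0},
    {"dx": 34, "dy": -26, "dz": -15, "ax": 0, "ay": 0, "az": 0, "hand": 0},
    {"dx": 34, "dy": -26, "dz": -19, "ax": 0, "ay": 0, "az": 0, "hand": 0},
    {"dx": 34, "dy": -26, "dz": -21, "ax": 0, "ay": 0, "az": 0, "hand": 0},
    {"dx": 34, "dy": -26, "dz": -21, "ax": 0, "ay": 0, "az": 0, "hand": 0},
    {"dx": 34, "dy": -26, "dz": -21, "ax": 0, "ay": 0, "az": 0, "hand": 0}
  ]
}}

```text
time_s: 3.2
eef_pos: [0.6172, 0.1601, 0.1225]
ee_rot: [[-0.965, 0.262, 0.0], [0.262, 0.965, 0.0], [-0.0, 0.0, -1.0]]
contact_force: [-0.2, 0.4, 0.8]
opening: 0.0004
```

Call:
{"op": "arm_command", "data": {
  "commands": [
    {"dx": 0, "dy": 0, "dz": -3, "ax": 0, "ay": 0, "az": 0, "hand": 0},
    {"dx": 0, "dy": 0, "dz": -6, "ax": 0, "ay": 0, "az": 0, "hand": 0},
    {"dx": 0, "dy": 0, "dz": -9, "ax": 0, "ay": 0, "az": 0, "hand": 0},
    {"dx": 0, "dy": 0, "dz": -12, "ax": 0, "ay": 0, "az": 0, "hand": 0},
    {"dx": 0, "dy": 0, "dz": -14, "ax": 0, "ay": 0, "az": 0, "hand": 0},
    {"dx": 0, "dy": 0, "dz": -16, "ax": 0, "ay": 0, "az": 0, "hand": 0},
    {"dx": 0, "dy": 0, "dz": -17, "ax": 0, "ay": 0, "az": 0, "hand": 0},
    {"dx": 0, "dy": 0, "dz": -18, "ax": 0, "ay": 0, "az": 0, "hand": 0},
    {"dx": 0, "dy": 0, "dz": -19, "ax": 0, "ay": 0, "az": 0, "hand": 0},
    {"dx": 0, "dy": 0, "dz": -19, "ax": 0, "ay": 0, "az": 0, "hand": 0}
  ]
}}

```text
time_s: 4.2
eef_pos: [0.6175, 0.1599, 0.1034]
ee_rot: [[-0.965, 0.263, 0.001], [0.263, 0.965, 0.0], [-0.001, 0.0, -1.0]]
contact_force: [2.0, 0.6, 3.1]
opening: -0.0001
```

Call:
{"op": "arm_command", "data": {
  "commands": [
    {"dx": 0, "dy": 0, "dz": -0.5, "ax": 0, "ay": 0, "az": 0, "hand": 0},
    {"dx": 0, "dy": 0, "dz": -0.8, "ax": 0, "ay": 0, "az": 0, "hand": 0},
    {"dx": 0, "dy": 0, "dz": -1, "ax": 0, "ay": 0, "az": 0, "hand": 0},
    {"dx": 0, "dy": 0, "dz": -1, "ax": 0, "ay": 0, "az": 0, "hand": 0},
    {"dx": 0, "dy": 0, "dz": 5, "ax": 0, "ay": 0, "az": 0, "hand": 0},
    {"dx": 0, "dy": 0, "dz": 20, "ax": 0, "ay": 0, "az": 0, "hand": 0},
    {"dx": 0, "dy": 0, "dz": 50, "ax": 0, "ay": 0, "az": 0, "hand": 0},
    {"dx": 0, "dy": -40, "dz": 70, "ax": 0, "ay": 0, "az": 0, "hand": 0.5},
    {"dx": -15, "dy": -85, "dz": 75, "ax": 0, "ay": 0, "az": 0, "hand": 0.5},
    {"dx": -35, "dy": -130, "dz": 75, "ax": 0, "ay": 0, "az": 0, "hand": 0.5}
  ]
}}

```text
time_s: 5.2
eef_pos: [0.5821, 0.0287, 0.1803]
ee_rot: [[-0.965, 0.262, 0.002], [0.262, 0.965, -0.0], [-0.002, 0.0, -1.0]]
contact_force: [0.5, -1.3, 0.3]
opening: 0.0423
```

Run:
```python
from h import *
b=grab_frame('scene');a=grab_frame('top')
f=lambda im,x,y,w,h:cv2.convertScaleAbs(cv2.resize(im[y:y+h,x:x+w],(400,300),interpolation=cv2.INTER_CUBIC),alpha=1.4)
cv2.imwrite('pics/c3.png',np.hstack([f(b,215,205,88,66),f(b,165,140,88,66)]))
o=get_obs();print(o['eef_pos'],o['opening'],o['joint_positions'].round(2))
```

```text
[0.58034581 0.02529574 0.17899657] 0.04245284499130547 [-0.02  0.24  1.34 -0.    1.56 -1.32]
```

View pics/c3.png

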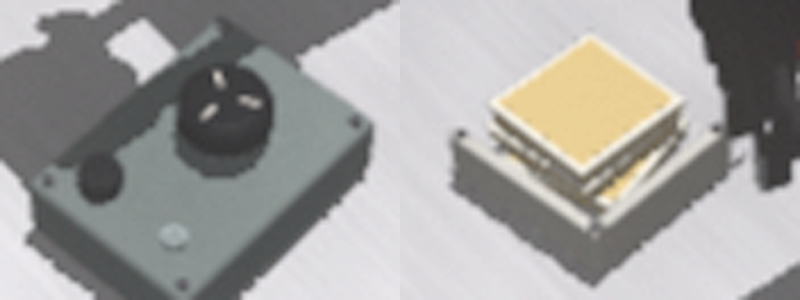

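The crop shows the head lower by about 2.5 px (≈12 mm) and standing so by itself, so the stop is latched. The nest view is unchanged, with its outer corner at crop (593,232). I take one larger crop to fix the fence lines.

Run:
```python
from h import *
b=cv2.imread('pics/scene0.png');a=cv2.imread('pics/top0.png')
f=lambda im,x,y,w,h:cv2.convertScaleAbs(cv2.resize(im[y:y+h,x:x+w],(400,400),interpolation=cv2.INTER_LANCZOS4),alpha=1.5)
cv2.imwrite('pics/c4.png',np.hstack([f(a,278,156,50,50),f(b,170,142,72,72)]))
```

```text
(no output)
```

View pics/c4.png

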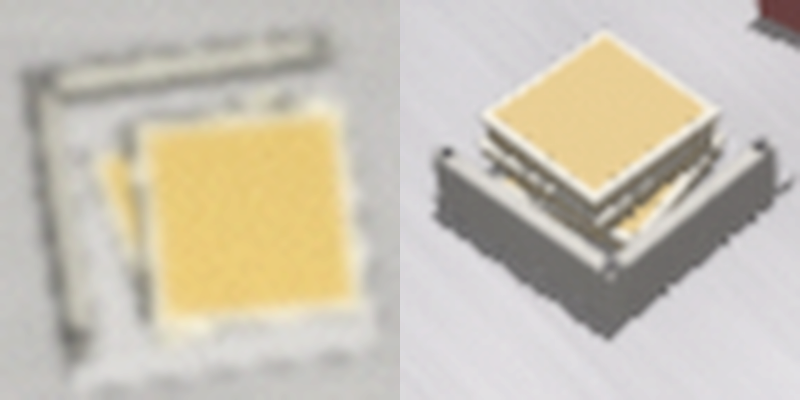

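Run:
```python
from h import *
T=lambda L:[(278+(x+.5)/8-.5,156+(y+.5)/8-.5) for x,y in L]
S=lambda L:[(170+(x-400+.5)/5.556-.5,142+(y+.5)/5.556-.5) for x,y in L]
ang=lambda P:np.arctan2(*(P[1]-P[0])[:2][::-1])
xi=onz('top',T([(62,95),(322,58)]),.045);yo=onz('top',T([(40,95),(68,330)]),.045)
print('x inner',xi.round(4),ang(xi)+np.pi/2);print('y outer',yo.round(4),ang(yo)+np.pi)
so=onz('scene',S([(605,272),(440,165),(770,160)]),.045);print('scene',so.round(4),ang(so[[0,1]])+np.pi/2, ang(so[[0,2]])+np.pi)
fl=onz('top',T([(76,392),(378,345)]),.004);print('floor -x edge',fl.round(4),ang(fl)+np.pi/2)
d=onz('top',T([(140,112),(335,98),(358,312),(160,330)]),.05);print('dish3',d.round(4),d.mean(0),ang(d[:2])+np.pi/2)
ds=onz('scene',S([(604,33),(720,112),(598,202),(482,115)]),.05);print('dish3 s',ds.mean(0),ang(ds[:2]))
d1=onz('top',T([(100,158),(118,155),(135,262)]),.022);print('dish1?',d1.round(4))
```

```text
x inner [[ 0.6382 -0.0871  0.045 ]
 [ 0.6588 -0.2096  0.045 ]] 0.16628837347793413
y outer [[ 0.638  -0.0767  0.045 ]
 [ 0.5268 -0.0916  0.045 ]] 0.13355545859679463
scene [[ 0.6465 -0.0759  0.045 ]
 [ 0.6722 -0.2015  0.045 ]
 [ 0.525  -0.0849  0.045 ]] 0.20159826246698076 0.07370767833131708
floor -x edge [[ 0.5019 -0.098   0.004 ]
 [ 0.5277 -0.242   0.004 ]] 0.17721946585727544
dish3 [[ 0.6301 -0.1236  0.05  ]
 [ 0.6389 -0.2153  0.05  ]
 [ 0.5378 -0.2266  0.05  ]
 [ 0.5272 -0.1343  0.05  ]] [ 0.5834705  -0.17494607  0.05      ] 0.0956813606481346
dish3 s [ 0.58055199 -0.17160925  0.05      ] 1.7108982750223616
dish1? [[ 0.6123 -0.1067  0.022 ]
 [ 0.6139 -0.1153  0.022 ]
 [ 0.5627 -0.1241  0.022 ]]
```

Nest: θ≈0.15, origin ≈(0.596,-0.145). The dishes are about 20 to 25 mm short of home in both axes, and both views agree to within 3 mm. I go behind the stack on its -x side, jaws along nest y and fingers half open.

Call:
{"op": "arm_command", "data": {
  "commands": [
    {"dx": -16, "dy": -40, "dz": 0, "ax": 0, "ay": 0, "az": 0.09, "hand": 0.5},
    {"dx": -32, "dy": -80, "dz": 0, "ax": 0, "ay": 0, "az": 0.18, "hand": 0.5},
    {"dx": -48, "dy": -120, "dz": 0, "ax": 0, "ay": 0, "az": 0.27, "hand": 0.5},
    {"dx": -64, "dy": -160, "dz": 0, "ax": 0, "ay": 0, "az": 0.36, "hand": 0.5},
    {"dx": -81, "dy": -203, "dz": 0, "ax": 0, "ay": 0, "az": 0.416, "hand": 0.5},
    {"dx": -81, "dy": -203, "dz": -30, "ax": 0, "ay": 0, "az": 0.416, "hand": 0.5},
    {"dx": -81, "dy": -203, "dz": -70, "ax": 0, "ay": 0, "az": 0.416, "hand": 0.5},
    {"dx": -81, "dy": -203, "dz": -100, "ax": 0, "ay": 0, "az": 0.416, "hand": 0.5},
    {"dx": -81, "dy": -203, "dz": -110, "ax": 0, "ay": 0, "az": 0.416, "hand": 0.5},
    {"dx": -81, "dy": -203, "dz": -110, "ax": 0, "ay": 0, "az": 0.416, "hand": 0.5}
  ]
}}

```text
time_s: 6.3
eef_pos: [0.5007, -0.1725, 0.0675]
ee_rot: [[-0.989, -0.15, -0.003], [-0.15, 0.989, 0.001], [0.003, 0.002, -1.0]]
contact_force: [-0.0, -0.7, -0.3]
opening: 0.0427
```

Run:
```python
from h import *
o=get_obs();print(o['eef_pos'],o['ee_rot'].round(3),o['contact_force'].round(1))
b=grab_frame('scene');a=grab_frame('top')
f=lambda im,x,y,w,h:cv2.convertScaleAbs(cv2.resize(im[y:y+h,x:x+w],(400,400),interpolation=cv2.INTER_LANCZOS4),alpha=1.5)
cv2.imwrite('pics/c5.png',np.hstack([f(a,270,156,70,70),f(b,170,132,82,82)]))
```

```text
[ 0.50071816 -0.17250168  0.06751447] [[-0.989 -0.15  -0.003]
 [-0.15   0.989  0.001]
 [ 0.003  0.002 -1.   ]] [-0.  -0.7 -0.3]
```

View pics/c5.png

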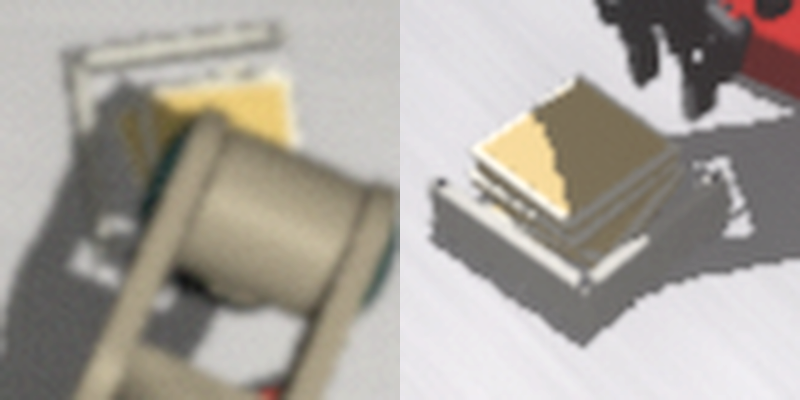

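The scene crop shows both fingertips (scene crop (645,80) and (700,110)) clear behind the stack's -x side. The dishes are untouched. I descend and push.

Call:
{"op": "arm_command", "data": {
  "commands": [
    {"dx": 0, "dy": 0, "dz": -15, "ax": 0, "ay": 0, "az": 0, "hand": 0.5},
    {"dx": 0, "dy": 0, "dz": -28, "ax": 0, "ay": 0, "az": 0, "hand": 0.5},
    {"dx": 0, "dy": 0, "dz": -34, "ax": 0, "ay": 0, "az": 0, "hand": 0.5},
    {"dx": 0, "dy": 0, "dz": -34, "ax": 0, "ay": 0, "az": 0, "hand": 0.5},
    {"dx": 5, "dy": 0.8, "dz": -34, "ax": 0, "ay": 0, "az": 0, "hand": 0.5},
    {"dx": 10, "dy": 1.5, "dz": -34, "ax": 0, "ay": 0, "az": 0, "hand": 0.5},
    {"dx": 14, "dy": 2.1, "dz": -34, "ax": 0, "ay": 0, "az": 0, "hand": 0.5},
    {"dx": 18, "dy": 2.7, "dz": -34, "ax": 0, "ay": 0, "az": 0, "hand": 0.5},
    {"dx": 22, "dy": 3.3, "dz": -34, "ax": 0, "ay": 0, "az": 0, "hand": 0.5},
    {"dx": 25, "dy": 3.8, "dz": -34, "ax": 0, "ay": 0, "az": 0, "hand": 0.5}
  ]
}}

```text
time_s: 7.4
eef_pos: [0.5263, -0.1692, 0.0342]
ee_rot: [[-0.989, -0.15, -0.001], [-0.15, 0.989, 0.0], [0.001, 0.0, -1.0]]
contact_force: [-3.8, 0.5, 2.2]
opening: 0.0427
```

Call:
{"op": "arm_command", "data": {
  "commands": [
    {"dx": 2, "dy": 0.3, "dz": 0, "ax": 0, "ay": 0, "az": 0, "hand": 0.5},
    {"dx": 3, "dy": 0.45, "dz": 0, "ax": 0, "ay": 0, "az": 0, "hand": 0.5},
    {"dx": 4, "dy": 0.6, "dz": 0, "ax": 0, "ay": 0, "az": 0, "hand": 0.5},
    {"dx": 5, "dy": 0.75, "dz": 0, "ax": 0, "ay": 0, "az": 0, "hand": 0.5},
    {"dx": 6, "dy": 0.9, "dz": 0, "ax": 0, "ay": 0, "az": 0, "hand": 0.5},
    {"dx": 7, "dy": 1, "dz": 0, "ax": 0, "ay": 0, "az": 0, "hand": 0.5},
    {"dx": 8, "dy": 1.2, "dz": 0, "ax": 0, "ay": 0, "az": 0, "hand": 0.5},
    {"dx": 8, "dy": 1.2, "dz": 0, "ax": 0, "ay": 0, "az": 0, "hand": 0.5},
    {"dx": 8, "dy": 1.2, "dz": 0, "ax": 0, "ay": 0, "az": 0, "hand": 0.5},
    {"dx": 8, "dy": 1.2, "dz": 0, "ax": 0, "ay": 0, "az": 0, "hand": 0.5}
  ]
}}

```text
time_s: 8.4
eef_pos: [0.5325, -0.169, 0.034]
ee_rot: [[-0.989, -0.149, -0.005], [-0.149, 0.989, -0.001], [0.005, -0.0, -1.0]]
contact_force: [-12.2, -3.3, 4.6]
opening: 0.0425
```

Call:
{"op": "arm_command", "data": {
  "commands": [
    {"dx": 0.5, "dy": 0.1, "dz": 0, "ax": 0, "ay": 0, "az": 0, "hand": 0.5},
    {"dx": 1, "dy": 0.15, "dz": 0, "ax": 0, "ay": 0, "az": 0, "hand": 0.5},
    {"dx": 1, "dy": 0.15, "dz": 0, "ax": 0, "ay": 0, "az": 0, "hand": 0.5},
    {"dx": 1, "dy": 0.15, "dz": 0, "ax": 0, "ay": 0, "az": 0, "hand": 0.5},
    {"dx": 1, "dy": 0.15, "dz": 0, "ax": 0, "ay": 0, "az": 0, "hand": 0.5},
    {"dx": 1, "dy": 0.15, "dz": 0, "ax": 0, "ay": 0, "az": 0, "hand": 0.5},
    {"dx": 1, "dy": 0.15, "dz": 0, "ax": 0, "ay": 0, "az": 0, "hand": 0.5},
    {"dx": 1, "dy": 0.15, "dz": 0, "ax": 0, "ay": 0, "az": 0, "hand": 0.5},
    {"dx": 1, "dy": 0.15, "dz": 0, "ax": 0, "ay": 0, "az": 0, "hand": 0.5},
    {"dx": 1, "dy": 0.15, "dz": 0, "ax": 0, "ay": 0, "az": 0, "hand": 0.5}
  ]
}}

```text
time_s: 9.4
eef_pos: [0.5327, -0.1692, 0.034]
ee_rot: [[-0.989, -0.148, -0.007], [-0.148, 0.989, -0.001], [0.007, -0.0, -1.0]]
contact_force: [-16.5, -3.3, 7.6]
opening: 0.0428
```

Run:
```python
from h import *
o=get_obs();print(o['eef_pos'],o['contact_force'].round(1),o['ft_torque'].round(2))
b=grab_frame('scene')
f=lambda im,x,y,w,h:cv2.convertScaleAbs(cv2.resize(im[y:y+h,x:x+w],(600,600),interpolation=cv2.INTER_LANCZOS4),alpha=1.7)
cv2.imwrite('pics/c6.png',f(b,170,138,72,72))
```

```text
[ 0.53271316 -0.16917102  0.03396128] [-16.5  -3.3   7.6] [-0.54  2.58 -0.13]
```

View pics/c6.png

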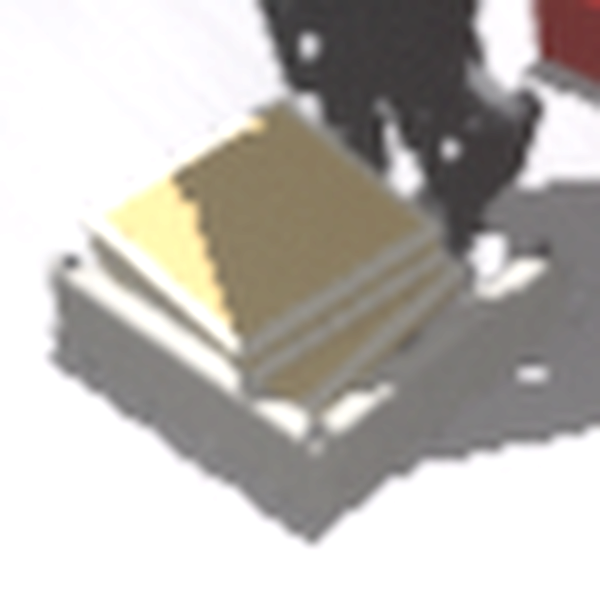

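```bash
cat >> h.py <<'E'
th=.15;R2=np.array([[np.cos(th),-np.sin(th)],[np.sin(th),np.cos(th)]]);O=np.array([.5964,-.1453])
nest=lambda P:((np.atleast_2d(P)[:,:2]-O)@R2*1000).round(1)
E
python3 - <<'E'
from h import *
S=lambda L:[(170+(x+.5)/8.333-.5,138+(y+.5)/8.333-.5) for x,y in L]
print('dish3',nest(onz('scene',S([(90,228),(243,345),(437,235),(285,100)]),.05)).tolist())
print('dish2 +y edge',nest(onz('scene',S([(252,372),(440,258)]),.036)).tolist())
print('dish1 +y edge',nest(onz('scene',S([(320,398),(462,270)]),.022)).tolist())
print('fence inner top',nest(onz('scene',S([(78,255),(310,415),(530,262)]),.045)).tolist())
print('fence outer top',nest(onz('scene',S([(60,275),(312,450),(548,280)]),.045)).tolist())
print('tcp',nest(get_obs()['eef_pos']))
E
```

```text
dish3 [[43.0, -75.3], [45.6, 12.4], [-42.9, 26.3], [-55.3, -70.1]]
dish2 +y edge [[44.9, 14.6], [-44.0, 25.8]]
dish1 +y edge [[29.0, 33.3], [-54.1, 26.7]]
fence inner top [[52.8, -72.1], [50.3, 52.5], [-59.6, 59.1]]
fence outer top [[64.5, -69.3], [61.7, 65.2], [-57.4, 70.7]]
tcp [[-66.5 -14.1]]
```

The crop shows the stack pressed towards the +x fence, with dish 1 still apparently askew under dishes 2 and 3. The force builds at about 16 N without motion, so it is seated or jammed on that side. I back off and tap from the -y side.

Call:
{"op": "arm_command", "data": {
  "commands": [
    {"dx": -8, "dy": -1.2, "dz": 0, "ax": 0, "ay": 0, "az": 0, "hand": 0.5},
    {"dx": -18, "dy": -2.7, "dz": 0, "ax": 0, "ay": 0, "az": 0, "hand": 0.5},
    {"dx": -18, "dy": -2.7, "dz": 35, "ax": 0, "ay": 0, "az": 0, "hand": 0.5},
    {"dx": -18, "dy": -2.7, "dz": 70, "ax": 0, "ay": 0, "az": 0, "hand": 0.6},
    {"dx": -5, "dy": -20, "dz": 70, "ax": 0, "ay": 0, "az": -0.15, "hand": 0.6},
    {"dx": 10, "dy": -35, "dz": 70, "ax": 0, "ay": 0, "az": -0.3, "hand": 0.6},
    {"dx": 25, "dy": -50, "dz": 70, "ax": 0, "ay": 0, "az": -0.45, "hand": 0.6},
    {"dx": 40, "dy": -65, "dz": 70, "ax": 0, "ay": 0, "az": -0.6, "hand": 0.6},
    {"dx": 55, "dy": -75, "dz": 70, "ax": 0, "ay": 0, "az": -0.75, "hand": 0.6},
    {"dx": 72, "dy": -81, "dz": 70, "ax": 0, "ay": 0, "az": -0.9, "hand": 0.6}
  ]
}}

```text
time_s: 10.45
eef_pos: [0.6078, -0.25, 0.1046]
ee_rot: [[-0.727, 0.687, 0.002], [0.687, 0.727, -0.0], [-0.001, 0.001, -1.0]]
contact_force: [0.1, -0.3, 0.2]
opening: 0.0514
```

Call:
{"op": "arm_command", "data": {
  "commands": [
    {"dx": 0, "dy": 0, "dz": 0, "ax": 0, "ay": 0, "az": -0.14, "hand": 0.6},
    {"dx": 0, "dy": 0, "dz": 0, "ax": 0, "ay": 0, "az": -0.28, "hand": 0.6},
    {"dx": 0, "dy": 0, "dz": 0, "ax": 0, "ay": 0, "az": -0.42, "hand": 0.6},
    {"dx": 0, "dy": 0, "dz": 0, "ax": 0, "ay": 0, "az": -0.56, "hand": 0.6},
    {"dx": 0, "dy": 0, "dz": 0, "ax": 0, "ay": 0, "az": -0.67, "hand": 0.6},
    {"dx": 0, "dy": 0, "dz": 0, "ax": 0, "ay": 0, "az": -0.67, "hand": 0.6},
    {"dx": 0, "dy": 0, "dz": 0, "ax": 0, "ay": 0, "az": -0.67, "hand": 0.6},
    {"dx": 0, "dy": 0, "dz": 0, "ax": 0, "ay": 0, "az": -0.67, "hand": 0.6},
    {"dx": 0, "dy": 0, "dz": 0, "ax": 0, "ay": 0, "az": -0.67, "hand": 0.6},
    {"dx": 0, "dy": 0, "dz": 0, "ax": 0, "ay": 0, "az": -0.67, "hand": 0.6}
  ]
}}

```text
time_s: 11.45
eef_pos: [0.6073, -0.2489, 0.1043]
ee_rot: [[-0.151, 0.988, 0.0], [0.988, 0.151, -0.0], [-0.0, 0.0, -1.0]]
contact_force: [0.2, -0.1, -0.6]
opening: 0.0511
```

Run:
```python
from h import *
o=get_obs();print(o['eef_pos'],nest(o['eef_pos']),o['ee_rot'].round(3),o['contact_force'].round(1),o['joint_positions'].round(2))
b=grab_frame('scene');a=grab_frame('top')
f=lambda im,x,y,w,h:cv2.convertScaleAbs(cv2.resize(im[y:y+h,x:x+w],(400,400),interpolation=cv2.INTER_LANCZOS4),alpha=1.7)
cv2.imwrite('pics/c7.png',np.hstack([f(a,278,156,50,50),f(b,175,142,64,64)]))
```

```text
[ 0.60728672 -0.2489486   0.1043468 ] [[  -4.7 -104.1]] [[-0.151  0.988  0.   ]
 [ 0.988  0.151 -0.   ]
 [-0.     0.    -1.   ]] [ 0.2 -0.1 -0.6] [-0.45  0.51  1.16  0.    1.48 -0.6 ]
```

View pics/c7.png

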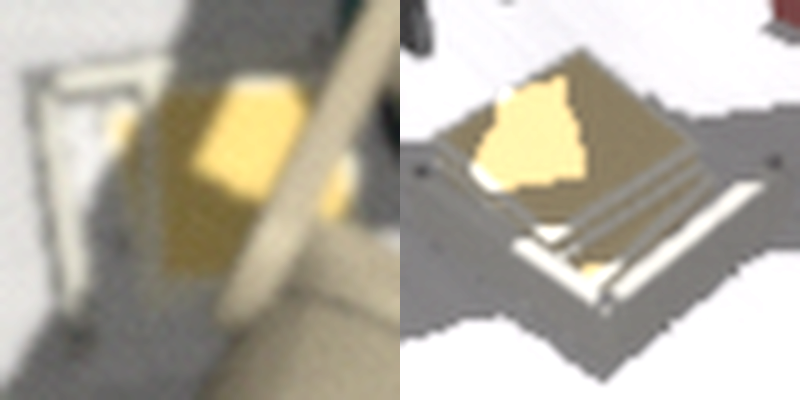

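The top crop shows dish 1's agar edge at (115,105) right at the +x fence and dish 3's edge at the fence too. The y gaps remain. I push from -y.

Call:
{"op": "arm_command", "data": {
  "commands": [
    {"dx": 0, "dy": 0, "dz": -30, "ax": 0, "ay": 0, "az": 0, "hand": 0.6},
    {"dx": 0, "dy": 0, "dz": -55, "ax": 0, "ay": 0, "az": 0, "hand": 0.6},
    {"dx": 0, "dy": 0, "dz": -70, "ax": 0, "ay": 0, "az": 0, "hand": 0.6},
    {"dx": 0, "dy": 0, "dz": -70, "ax": 0, "ay": 0, "az": 0, "hand": 0.6},
    {"dx": -0.8, "dy": 5, "dz": -70, "ax": 0, "ay": 0, "az": 0, "hand": 0.6},
    {"dx": -1.5, "dy": 10, "dz": -70, "ax": 0, "ay": 0, "az": 0, "hand": 0.6},
    {"dx": -2.2, "dy": 15, "dz": -70, "ax": 0, "ay": 0, "az": 0, "hand": 0.6},
    {"dx": -3, "dy": 20, "dz": -70, "ax": 0, "ay": 0, "az": 0, "hand": 0.6},
    {"dx": -3.6, "dy": 24, "dz": -70, "ax": 0, "ay": 0, "az": 0, "hand": 0.6},
    {"dx": -4.2, "dy": 28, "dz": -70, "ax": 0, "ay": 0, "az": 0, "hand": 0.6}
  ]
}}

```text
time_s: 12.55
eef_pos: [0.6032, -0.2209, 0.0349]
ee_rot: [[-0.15, 0.989, 0.001], [0.989, 0.15, -0.001], [-0.001, 0.001, -1.0]]
contact_force: [-0.1, -2.2, 1.3]
opening: 0.0516
```

Call:
{"op": "arm_command", "data": {
  "commands": [
    {"dx": -0.2, "dy": 1.5, "dz": 0, "ax": 0, "ay": 0, "az": 0, "hand": 0.6},
    {"dx": -0.4, "dy": 3, "dz": 0, "ax": 0, "ay": 0, "az": 0, "hand": 0.6},
    {"dx": -0.6, "dy": 4, "dz": 0, "ax": 0, "ay": 0, "az": 0, "hand": 0.6},
    {"dx": -0.8, "dy": 5, "dz": 0, "ax": 0, "ay": 0, "az": 0, "hand": 0.6},
    {"dx": -0.9, "dy": 6, "dz": 0, "ax": 0, "ay": 0, "az": 0, "hand": 0.6},
    {"dx": -1, "dy": 7, "dz": 0, "ax": 0, "ay": 0, "az": 0, "hand": 0.6},
    {"dx": -1.2, "dy": 8, "dz": 0, "ax": 0, "ay": 0, "az": 0, "hand": 0.6},
    {"dx": -1.2, "dy": 8, "dz": 0, "ax": 0, "ay": 0, "az": 0, "hand": 0.6},
    {"dx": -1.2, "dy": 8, "dz": 0, "ax": 0, "ay": 0, "az": 0, "hand": 0.6},
    {"dx": -1.2, "dy": 8, "dz": 0, "ax": 0, "ay": 0, "az": 0, "hand": 0.6}
  ]
}}

```text
time_s: 13.55
eef_pos: [0.6018, -0.2128, 0.0342]
ee_rot: [[-0.15, 0.989, -0.0], [0.989, 0.15, 0.0], [0.0, -0.0, -1.0]]
contact_force: [0.2, -0.3, -0.2]
opening: 0.0511
```

Run:
```python
from h import *
o=get_obs();print(nest(o['eef_pos']),o['contact_force'][:2]@R2,o['contact_force'].round(1),o['ft_torque'].round(2))
```

```text
[[ -4.8 -67.6]] [ 0.14484396 -0.33376584] [ 0.2 -0.3 -0.2] [-0.05  0.02 -0.01]
```

Call:
{"op": "arm_command", "data": {
  "commands": [
    {"dx": -0.15, "dy": 1, "dz": 0, "ax": 0, "ay": 0, "az": 0, "hand": 0.6},
    {"dx": -0.3, "dy": 2, "dz": 0, "ax": 0, "ay": 0, "az": 0, "hand": 0.6},
    {"dx": -0.4, "dy": 3, "dz": 0, "ax": 0, "ay": 0, "az": 0, "hand": 0.6},
    {"dx": -0.5, "dy": 3.5, "dz": 0, "ax": 0, "ay": 0, "az": 0, "hand": 0.6},
    {"dx": -0.6, "dy": 4, "dz": 0, "ax": 0, "ay": 0, "az": 0, "hand": 0.6},
    {"dx": -0.7, "dy": 4.5, "dz": 0, "ax": 0, "ay": 0, "az": 0, "hand": 0.6},
    {"dx": -0.75, "dy": 5, "dz": 0, "ax": 0, "ay": 0, "az": 0, "hand": 0.6},
    {"dx": -0.75, "dy": 5, "dz": 0, "ax": 0, "ay": 0, "az": 0, "hand": 0.6},
    {"dx": -0.75, "dy": 5, "dz": 0, "ax": 0, "ay": 0, "az": 0, "hand": 0.6},
    {"dx": -0.75, "dy": 5, "dz": 0, "ax": 0, "ay": 0, "az": 0, "hand": 0.6}
  ]
}}

```text
time_s: 14.55
eef_pos: [0.6011, -0.2079, 0.0343]
ee_rot: [[-0.151, 0.989, 0.0], [0.989, 0.151, 0.0], [0.0, 0.0, -1.0]]
contact_force: [0.9, -1.4, -1.0]
opening: 0.0514
```

Call:
{"op": "arm_command", "data": {
  "commands": [
    {"dx": -0.1, "dy": 0.7, "dz": 0, "ax": 0, "ay": 0, "az": 0, "hand": 0.6},
    {"dx": -0.2, "dy": 1.2, "dz": 0, "ax": 0, "ay": 0, "az": 0, "hand": 0.6},
    {"dx": -0.3, "dy": 1.8, "dz": 0, "ax": 0, "ay": 0, "az": 0, "hand": 0.6},
    {"dx": -0.35, "dy": 2.2, "dz": 0, "ax": 0, "ay": 0, "az": 0, "hand": 0.6},
    {"dx": -0.4, "dy": 2.6, "dz": 0, "ax": 0, "ay": 0, "az": 0, "hand": 0.6},
    {"dx": -0.45, "dy": 3, "dz": 0, "ax": 0, "ay": 0, "az": 0, "hand": 0.6},
    {"dx": -0.45, "dy": 3, "dz": 0, "ax": 0, "ay": 0, "az": 0, "hand": 0.6},
    {"dx": -0.45, "dy": 3, "dz": 0, "ax": 0, "ay": 0, "az": 0, "hand": 0.6},
    {"dx": -0.45, "dy": 3, "dz": 0, "ax": 0, "ay": 0, "az": 0, "hand": 0.6},
    {"dx": -0.45, "dy": 3, "dz": 0, "ax": 0, "ay": 0, "az": 0, "hand": 0.6}
  ]
}}

```text
time_s: 15.55
eef_pos: [0.6007, -0.2049, 0.0344]
ee_rot: [[-0.15, 0.989, 0.0], [0.989, 0.15, 0.0], [0.0, 0.0, -1.0]]
contact_force: [0.8, -2.1, -0.6]
opening: 0.051
```

Call:
{"op": "arm_command", "data": {
  "commands": [
    {"dx": -0.1, "dy": 0.7, "dz": 0, "ax": 0, "ay": 0, "az": 0, "hand": 0.6},
    {"dx": -0.2, "dy": 1.2, "dz": 0, "ax": 0, "ay": 0, "az": 0, "hand": 0.6},
    {"dx": -0.3, "dy": 1.8, "dz": 0, "ax": 0, "ay": 0, "az": 0, "hand": 0.6},
    {"dx": -0.35, "dy": 2.2, "dz": 0, "ax": 0, "ay": 0, "az": 0, "hand": 0.6},
    {"dx": -0.4, "dy": 2.6, "dz": 0, "ax": 0, "ay": 0, "az": 0, "hand": 0.6},
    {"dx": -0.45, "dy": 3, "dz": 0, "ax": 0, "ay": 0, "az": 0, "hand": 0.6},
    {"dx": -0.45, "dy": 3, "dz": 0, "ax": 0, "ay": 0, "az": 0, "hand": 0.6},
    {"dx": -0.45, "dy": 3, "dz": 0, "ax": 0, "ay": 0, "az": 0, "hand": 0.6},
    {"dx": -0.45, "dy": 3, "dz": 0, "ax": 0, "ay": 0, "az": 0, "hand": 0.6},
    {"dx": -0.45, "dy": 3, "dz": 0, "ax": 0, "ay": 0, "az": 0, "hand": 0.6}
  ]
}}

```text
time_s: 16.55
eef_pos: [0.6007, -0.2035, 0.0349]
ee_rot: [[-0.15, 0.989, 0.002], [0.989, 0.15, -0.003], [-0.003, 0.002, -1.0]]
contact_force: [2.6, -8.3, -1.4]
opening: 0.0515
```

Run:
```python
from h import *
o=get_obs();print(nest(o['eef_pos']),o['contact_force'][:2]@R2,o['contact_force'].round(1),o['ft_torque'].round(2))
b=grab_frame('scene');a=grab_frame('top')
f=lambda im,x,y,w,h:cv2.convertScaleAbs(cv2.resize(im[y:y+h,x:x+w],(400,400),interpolation=cv2.INTER_LANCZOS4),alpha=1.7)
cv2.imwrite('pics/c8.png',np.hstack([f(a,278,156,50,50),f(b,175,142,64,64)]))
```

```text
[[ -4.5 -58.2]] [ 1.28161257 -8.61039324] [ 2.6 -8.3 -1.4] [-1.31 -0.4   0.19]
```

View pics/c8.png

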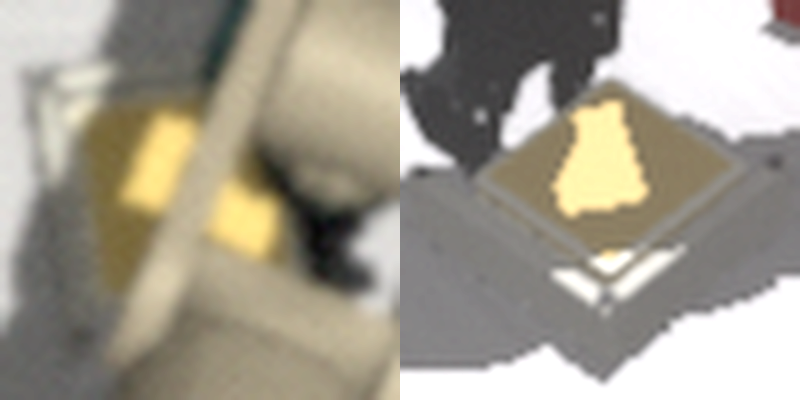

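The scene crop shows the stack square and seated against the +y fence (8.6 N, rising). A strip of a lower dish shows on the +x side, so the upper dishes are still short in x. I go back to the -x side and tap again.

Call:
{"op": "arm_command", "data": {
  "commands": [
    {"dx": 1, "dy": -7, "dz": 0, "ax": 0, "ay": 0, "az": 0, "hand": 0.6},
    {"dx": 2, "dy": -15, "dz": 0, "ax": 0, "ay": 0, "az": 0, "hand": 0.6},
    {"dx": 2, "dy": -15, "dz": 35, "ax": 0, "ay": 0, "az": 0, "hand": 0.6},
    {"dx": 2, "dy": -15, "dz": 70, "ax": 0, "ay": 0, "az": 0, "hand": 0.5},
    {"dx": -15, "dy": -5, "dz": 75, "ax": 0, "ay": 0, "az": 0.15, "hand": 0.5},
    {"dx": -32, "dy": 5, "dz": 75, "ax": 0, "ay": 0, "az": 0.3, "hand": 0.5},
    {"dx": -49, "dy": 15, "dz": 75, "ax": 0, "ay": 0, "az": 0.45, "hand": 0.5},
    {"dx": -66, "dy": 25, "dz": 75, "ax": 0, "ay": 0, "az": 0.6, "hand": 0.5},
    {"dx": -83, "dy": 35, "dz": 75, "ax": 0, "ay": 0, "az": 0.75, "hand": 0.5},
    {"dx": -98, "dy": 43, "dz": 75, "ax": 0, "ay": 0, "az": 0.9, "hand": 0.5}
  ]
}}

```text
time_s: 17.65
eef_pos: [0.5013, -0.1584, 0.1092]
ee_rot: [[-0.871, 0.491, -0.001], [0.491, 0.871, 0.001], [0.001, 0.001, -1.0]]
contact_force: [-1.5, -0.1, 0.7]
opening: 0.043
```

Call:
{"op": "arm_command", "data": {
  "commands": [
    {"dx": 0, "dy": 0, "dz": 0, "ax": 0, "ay": 0, "az": 0.14, "hand": 0.5},
    {"dx": 0, "dy": 0, "dz": 0, "ax": 0, "ay": 0, "az": 0.28, "hand": 0.5},
    {"dx": 0, "dy": 0, "dz": 0, "ax": 0, "ay": 0, "az": 0.42, "hand": 0.5},
    {"dx": 0, "dy": 0, "dz": 0, "ax": 0, "ay": 0, "az": 0.56, "hand": 0.5},
    {"dx": 0, "dy": 0, "dz": 0, "ax": 0, "ay": 0, "az": 0.67, "hand": 0.5},
    {"dx": 0, "dy": 0, "dz": -25, "ax": 0, "ay": 0, "az": 0.67, "hand": 0.5},
    {"dx": 0, "dy": 0, "dz": -50, "ax": 0, "ay": 0, "az": 0.67, "hand": 0.5},
    {"dx": 0, "dy": 0, "dz": -68, "ax": 0, "ay": 0, "az": 0.67, "hand": 0.5},
    {"dx": 0, "dy": 0, "dz": -75, "ax": 0, "ay": 0, "az": 0.67, "hand": 0.5},
    {"dx": 0, "dy": 0, "dz": -75, "ax": 0, "ay": 0, "az": 0.67, "hand": 0.5}
  ]
}}

```text
time_s: 18.65
eef_pos: [0.5017, -0.1588, 0.0335]
ee_rot: [[-0.989, -0.15, -0.002], [-0.15, 0.989, 0.001], [0.002, 0.001, -1.0]]
contact_force: [-0.3, 0.2, 0.9]
opening: 0.0428
```

Run:
```python
from h import *
o=get_obs();print(o['eef_pos'],nest(o['eef_pos']),o['contact_force'].round(1),o['ee_rot'].round(3)[0])
```

```text
[ 0.5016735  -0.1588031   0.03348642] [[-95.7   0.8]] [-0.3  0.2  0.9] [-0.989 -0.15  -0.002]
```

Next I advance 28 mm to x_n ≈ -68, then slowly onward.

Call:
{"op": "arm_command", "data": {
  "commands": [
    {"dx": 5, "dy": 0.8, "dz": 0, "ax": 0, "ay": 0, "az": 0, "hand": 0.5},
    {"dx": 10, "dy": 1.5, "dz": 0, "ax": 0, "ay": 0, "az": 0, "hand": 0.5},
    {"dx": 15, "dy": 2.3, "dz": 0, "ax": 0, "ay": 0, "az": 0, "hand": 0.5},
    {"dx": 19, "dy": 2.9, "dz": 0, "ax": 0, "ay": 0, "az": 0, "hand": 0.5},
    {"dx": 22, "dy": 3.3, "dz": 0, "ax": 0, "ay": 0, "az": 0, "hand": 0.5},
    {"dx": 25, "dy": 3.8, "dz": 0, "ax": 0, "ay": 0, "az": 0, "hand": 0.5},
    {"dx": 27, "dy": 4, "dz": 0, "ax": 0, "ay": 0, "az": 0, "hand": 0.5},
    {"dx": 29, "dy": 4.3, "dz": 0, "ax": 0, "ay": 0, "az": 0, "hand": 0.5},
    {"dx": 30, "dy": 4.5, "dz": 0, "ax": 0, "ay": 0, "az": 0, "hand": 0.5},
    {"dx": 30, "dy": 4.5, "dz": 0, "ax": 0, "ay": 0, "az": 0, "hand": 0.5}
  ]
}}

```text
time_s: 19.65
eef_pos: [0.5322, -0.1545, 0.0343]
ee_rot: [[-0.989, -0.15, -0.0], [-0.15, 0.989, 0.0], [0.0, 0.0, -1.0]]
contact_force: [0.7, -0.3, 0.3]
opening: 0.0431
```

Call:
{"op": "arm_command", "data": {
  "commands": [
    {"dx": 0.7, "dy": 0.1, "dz": 0, "ax": 0, "ay": 0, "az": 0, "hand": 0.5},
    {"dx": 1.4, "dy": 0.2, "dz": 0, "ax": 0, "ay": 0, "az": 0, "hand": 0.5},
    {"dx": 2, "dy": 0.3, "dz": 0, "ax": 0, "ay": 0, "az": 0, "hand": 0.5},
    {"dx": 2.5, "dy": 0.4, "dz": 0, "ax": 0, "ay": 0, "az": 0, "hand": 0.5},
    {"dx": 3, "dy": 0.5, "dz": 0, "ax": 0, "ay": 0, "az": 0, "hand": 0.5},
    {"dx": 3, "dy": 0.5, "dz": 0, "ax": 0, "ay": 0, "az": 0, "hand": 0.5},
    {"dx": 3, "dy": 0.5, "dz": 0, "ax": 0, "ay": 0, "az": 0, "hand": 0.5},
    {"dx": 3, "dy": 0.5, "dz": 0, "ax": 0, "ay": 0, "az": 0, "hand": 0.5},
    {"dx": 3, "dy": 0.5, "dz": 0, "ax": 0, "ay": 0, "az": 0, "hand": 0.5},
    {"dx": 3, "dy": 0.5, "dz": 0, "ax": 0, "ay": 0, "az": 0, "hand": 0.5}
  ]
}}

```text
time_s: 20.65
eef_pos: [0.5353, -0.1539, 0.0344]
ee_rot: [[-0.989, -0.15, 0.0], [-0.15, 0.989, 0.0], [-0.0, 0.0, -1.0]]
contact_force: [0.4, 0.1, -0.4]
opening: 0.0428
```

Call:
{"op": "arm_command", "data": {
  "commands": [
    {"dx": 0.7, "dy": 0.1, "dz": 0, "ax": 0, "ay": 0, "az": 0, "hand": 0.5},
    {"dx": 1.4, "dy": 0.2, "dz": 0, "ax": 0, "ay": 0, "az": 0, "hand": 0.5},
    {"dx": 2, "dy": 0.3, "dz": 0, "ax": 0, "ay": 0, "az": 0, "hand": 0.5},
    {"dx": 2.5, "dy": 0.4, "dz": 0, "ax": 0, "ay": 0, "az": 0, "hand": 0.5},
    {"dx": 3, "dy": 0.5, "dz": 0, "ax": 0, "ay": 0, "az": 0, "hand": 0.5},
    {"dx": 3.5, "dy": 0.5, "dz": 0, "ax": 0, "ay": 0, "az": 0, "hand": 0.5},
    {"dx": 4, "dy": 0.6, "dz": 0, "ax": 0, "ay": 0, "az": 0, "hand": 0.5},
    {"dx": 4, "dy": 0.6, "dz": 0, "ax": 0, "ay": 0, "az": 0, "hand": 0.5},
    {"dx": 4, "dy": 0.6, "dz": 0, "ax": 0, "ay": 0, "az": 0, "hand": 0.5},
    {"dx": 4, "dy": 0.6, "dz": 0, "ax": 0, "ay": 0, "az": 0, "hand": 0.5}
  ]
}}

```text
time_s: 21.65
eef_pos: [0.5358, -0.1543, 0.0343]
ee_rot: [[-0.989, -0.15, -0.01], [-0.15, 0.989, -0.001], [0.01, 0.001, -1.0]]
contact_force: [-23.5, -3.3, 14.1]
opening: 0.043
```

Firm stop at x_n ≈ -61.3, which matches a 50 mm half-size plus an 11 mm half-pad. Next comes a repeat tap from -y to make sure of both sides.

Call:
{"op": "arm_command", "data": {
  "commands": [
    {"dx": -8, "dy": -1.2, "dz": 0, "ax": 0, "ay": 0, "az": 0, "hand": 0.5},
    {"dx": -18, "dy": -2.7, "dz": 0, "ax": 0, "ay": 0, "az": 0, "hand": 0.5},
    {"dx": -18, "dy": -2.7, "dz": 35, "ax": 0, "ay": 0, "az": 0, "hand": 0.5},
    {"dx": -18, "dy": -2.7, "dz": 70, "ax": 0, "ay": 0, "az": 0, "hand": 0.6},
    {"dx": -5, "dy": -20, "dz": 75, "ax": 0, "ay": 0, "az": -0.15, "hand": 0.6},
    {"dx": 10, "dy": -37, "dz": 75, "ax": 0, "ay": 0, "az": -0.3, "hand": 0.6},
    {"dx": 25, "dy": -54, "dz": 75, "ax": 0, "ay": 0, "az": -0.45, "hand": 0.6},
    {"dx": 40, "dy": -70, "dz": 75, "ax": 0, "ay": 0, "az": -0.6, "hand": 0.6},
    {"dx": 55, "dy": -82, "dz": 75, "ax": 0, "ay": 0, "az": -0.75, "hand": 0.6},
    {"dx": 72, "dy": -91, "dz": 75, "ax": 0, "ay": 0, "az": -0.9, "hand": 0.6}
  ]
}}

```text
time_s: 22.65
eef_pos: [0.6114, -0.2452, 0.1092]
ee_rot: [[-0.727, 0.686, 0.0], [0.686, 0.727, 0.0], [-0.0, 0.0, -1.0]]
contact_force: [-0.4, -0.3, -0.2]
opening: 0.0514
```

Call:
{"op": "arm_command", "data": {
  "commands": [
    {"dx": 0, "dy": 0, "dz": 0, "ax": 0, "ay": 0, "az": -0.14, "hand": 0.6},
    {"dx": 0, "dy": 0, "dz": 0, "ax": 0, "ay": 0, "az": -0.28, "hand": 0.6},
    {"dx": 0, "dy": 0, "dz": 0, "ax": 0, "ay": 0, "az": -0.42, "hand": 0.6},
    {"dx": 0, "dy": 0, "dz": 0, "ax": 0, "ay": 0, "az": -0.56, "hand": 0.6},
    {"dx": 0, "dy": 0, "dz": 0, "ax": 0, "ay": 0, "az": -0.67, "hand": 0.6},
    {"dx": 0, "dy": 0, "dz": -25, "ax": 0, "ay": 0, "az": -0.67, "hand": 0.6},
    {"dx": 0, "dy": 0, "dz": -50, "ax": 0, "ay": 0, "az": -0.67, "hand": 0.6},
    {"dx": 0, "dy": 0, "dz": -68, "ax": 0, "ay": 0, "az": -0.67, "hand": 0.6},
    {"dx": 0, "dy": 0, "dz": -75, "ax": 0, "ay": 0, "az": -0.67, "hand": 0.6},
    {"dx": 0, "dy": 0, "dz": -75, "ax": 0, "ay": 0, "az": -0.67, "hand": 0.6}
  ]
}}

```text
time_s: 23.65
eef_pos: [0.6106, -0.2441, 0.0333]
ee_rot: [[-0.15, 0.989, -0.002], [0.989, 0.15, 0.001], [0.001, -0.001, -1.0]]
contact_force: [0.4, -0.3, 0.3]
opening: 0.0514
```

Run:
```python
from h import *
o=get_obs();print(o['eef_pos'],nest(o['eef_pos']),o['contact_force'].round(1),o['ee_rot'].round(3)[0])
```

```text
[ 0.61059065 -0.24406484  0.03325414] [[ -0.7 -99.8]] [ 0.4 -0.3  0.3] [-0.15   0.989 -0.002]
```

Call:
{"op": "arm_command", "data": {
  "commands": [
    {"dx": -0.9, "dy": 6, "dz": 0, "ax": 0, "ay": 0, "az": 0, "hand": 0.6},
    {"dx": -1.8, "dy": 12, "dz": 0, "ax": 0, "ay": 0, "az": 0, "hand": 0.6},
    {"dx": -2.7, "dy": 18, "dz": 0, "ax": 0, "ay": 0, "az": 0, "hand": 0.6},
    {"dx": -3.6, "dy": 24, "dz": 0, "ax": 0, "ay": 0, "az": 0, "hand": 0.6},
    {"dx": -4.2, "dy": 28, "dz": 0, "ax": 0, "ay": 0, "az": 0, "hand": 0.6},
    {"dx": -4.8, "dy": 32, "dz": 0, "ax": 0, "ay": 0, "az": 0, "hand": 0.6},
    {"dx": -5.2, "dy": 35, "dz": 0, "ax": 0, "ay": 0, "az": 0, "hand": 0.6},
    {"dx": -5.6, "dy": 37, "dz": 0, "ax": 0, "ay": 0, "az": 0, "hand": 0.6},
    {"dx": -5.6, "dy": 37, "dz": 0, "ax": 0, "ay": 0, "az": 0, "hand": 0.6},
    {"dx": -5.6, "dy": 37, "dz": 0, "ax": 0, "ay": 0, "az": 0, "hand": 0.6}
  ]
}}

```text
time_s: 24.65
eef_pos: [0.6056, -0.2075, 0.0343]
ee_rot: [[-0.15, 0.989, 0.0], [0.989, 0.15, -0.0], [-0.0, 0.0, -1.0]]
contact_force: [-0.2, 0.4, 0.1]
opening: 0.0515
```

Call:
{"op": "arm_command", "data": {
  "commands": [
    {"dx": -0.1, "dy": 0.8, "dz": 0, "ax": 0, "ay": 0, "az": 0, "hand": 0.6},
    {"dx": -0.25, "dy": 1.6, "dz": 0, "ax": 0, "ay": 0, "az": 0, "hand": 0.6},
    {"dx": -0.4, "dy": 2.4, "dz": 0, "ax": 0, "ay": 0, "az": 0, "hand": 0.6},
    {"dx": -0.5, "dy": 3.2, "dz": 0, "ax": 0, "ay": 0, "az": 0, "hand": 0.6},
    {"dx": -0.6, "dy": 4, "dz": 0, "ax": 0, "ay": 0, "az": 0, "hand": 0.6},
    {"dx": -0.75, "dy": 5, "dz": 0, "ax": 0, "ay": 0, "az": 0, "hand": 0.6},
    {"dx": -0.9, "dy": 6, "dz": 0, "ax": 0, "ay": 0, "az": 0, "hand": 0.6},
    {"dx": -0.9, "dy": 6, "dz": 0, "ax": 0, "ay": 0, "az": 0, "hand": 0.6},
    {"dx": -0.9, "dy": 6, "dz": 0, "ax": 0, "ay": 0, "az": 0, "hand": 0.6},
    {"dx": -0.9, "dy": 6, "dz": 0, "ax": 0, "ay": 0, "az": 0, "hand": 0.6}
  ]
}}

```text
time_s: 25.65
eef_pos: [0.6051, -0.2027, 0.0348]
ee_rot: [[-0.15, 0.989, 0.002], [0.989, 0.15, -0.003], [-0.003, 0.001, -1.0]]
contact_force: [1.2, -5.4, -1.0]
opening: 0.0513
```

Run:
```python
from h import *
o=get_obs();print(o['eef_pos'],nest(o['eef_pos']),o['contact_force'].round(1),o['ee_rot'].round(3)[0])
```

```text
[ 0.60508279 -0.20269309  0.0347686 ] [[  0. -58.]] [ 1.2 -5.4 -1. ] [-0.15   0.989  0.002]
```

Call:
{"op": "arm_command", "data": {
  "commands": [
    {"dx": -0.1, "dy": 0.8, "dz": 0, "ax": 0, "ay": 0, "az": 0, "hand": 0.6},
    {"dx": -0.25, "dy": 1.6, "dz": 0, "ax": 0, "ay": 0, "az": 0, "hand": 0.6},
    {"dx": -0.4, "dy": 2.5, "dz": 0, "ax": 0, "ay": 0, "az": 0, "hand": 0.6},
    {"dx": -0.4, "dy": 2.5, "dz": 0, "ax": 0, "ay": 0, "az": 0, "hand": 0.6},
    {"dx": -0.4, "dy": 2.5, "dz": 0, "ax": 0, "ay": 0, "az": 0, "hand": 0.6},
    {"dx": -0.4, "dy": 2.5, "dz": 0, "ax": 0, "ay": 0, "az": 0, "hand": 0.6},
    {"dx": -0.4, "dy": 2.5, "dz": 0, "ax": 0, "ay": 0, "az": 0, "hand": 0.6},
    {"dx": -0.4, "dy": 2.5, "dz": 0, "ax": 0, "ay": 0, "az": 0, "hand": 0.6},
    {"dx": -0.4, "dy": 2.5, "dz": 0, "ax": 0, "ay": 0, "az": 0, "hand": 0.6},
    {"dx": -0.4, "dy": 2.5, "dz": 0, "ax": 0, "ay": 0, "az": 0, "hand": 0.6}
  ]
}}

```text
time_s: 26.65
eef_pos: [0.6054, -0.2025, 0.0357]
ee_rot: [[-0.149, 0.989, 0.005], [0.989, 0.149, -0.007], [-0.007, 0.004, -1.0]]
contact_force: [5.1, -14.3, -0.6]
opening: 0.0512
```

Firm stop at y_n ≈ -58 with 14 N. I retreat towards the mushroom and look at the stack from there.

Call:
{"op": "arm_command", "data": {
  "commands": [
    {"dx": 1.2, "dy": -8, "dz": 0, "ax": 0, "ay": 0, "az": 0, "hand": 0.6},
    {"dx": 2.7, "dy": -18, "dz": 0, "ax": 0, "ay": 0, "az": 0, "hand": 0.6},
    {"dx": 2.7, "dy": -18, "dz": 40, "ax": 0, "ay": 0, "az": 0, "hand": 0.6},
    {"dx": 2.7, "dy": -18, "dz": 85, "ax": 0, "ay": 0, "az": 0, "hand": 0.6},
    {"dx": 3, "dy": -18, "dz": 125, "ax": 0, "ay": 0, "az": 0, "hand": 0.6},
    {"dx": 4, "dy": 20, "dz": 150, "ax": 0, "ay": 0, "az": 0.13, "hand": 1},
    {"dx": 5, "dy": 68, "dz": 155, "ax": 0, "ay": 0, "az": 0.26, "hand": 1},
    {"dx": 6, "dy": 116, "dz": 155, "ax": 0, "ay": 0, "az": 0.39, "hand": 1},
    {"dx": 7, "dy": 164, "dz": 155, "ax": 0, "ay": 0, "az": 0.52, "hand": 1},
    {"dx": 8, "dy": 212, "dz": 155, "ax": 0, "ay": 0, "az": 0.65, "hand": 1}
  ]
}}

```text
time_s: 27.65
eef_pos: [0.6121, 0.0149, 0.1893]
ee_rot: [[-0.722, 0.692, -0.0], [0.692, 0.722, 0.0], [0.001, 0.0, -1.0]]
contact_force: [-0.1, 0.4, 0.2]
opening: 0.0854
```

Call:
{"op": "arm_command", "data": {
  "commands": [
    {"dx": 1, "dy": 48, "dz": 0, "ax": 0, "ay": 0, "az": 0, "hand": 1},
    {"dx": 2, "dy": 96, "dz": 0, "ax": 0, "ay": 0, "az": 0, "hand": 1},
    {"dx": 3, "dy": 140, "dz": 0, "ax": 0, "ay": 0, "az": 0, "hand": 1},
    {"dx": 4, "dy": 148, "dz": 0, "ax": 0, "ay": 0, "az": 0, "hand": 1},
    {"dx": 4, "dy": 148, "dz": 0, "ax": 0, "ay": 0, "az": 0, "hand": 1},
    {"dx": 4, "dy": 148, "dz": 0, "ax": 0, "ay": 0, "az": 0, "hand": 1},
    {"dx": 4, "dy": 148, "dz": 0, "ax": 0, "ay": 0, "az": 0, "hand": 1},
    {"dx": 4, "dy": 148, "dz": 0, "ax": 0, "ay": 0, "az": 0, "hand": 1},
    {"dx": 4, "dy": 148, "dz": 0, "ax": 0, "ay": 0, "az": 0, "hand": 1},
    {"dx": 4, "dy": 148, "dz": 0, "ax": 0, "ay": 0, "az": 0, "hand": 1}
  ]
}}

```text
time_s: 28.65
eef_pos: [0.6164, 0.1605, 0.1894]
ee_rot: [[-0.717, 0.697, 0.0], [0.697, 0.717, 0.0], [-0.0, 0.0, -1.0]]
contact_force: [-0.5, -0.6, 0.6]
opening: 0.0855
```

Run:
```python
from h import *
o=get_obs();print(o['eef_pos'],o['contact_force'].round(1),o['ee_rot'].round(3)[:2,1],o['joint_positions'].round(2))
b=grab_frame('scene');a=grab_frame('top')
cv2.imwrite('pics/top9.png',a);cv2.imwrite('pics/scene9.png',b)
f=lambda im,x,y,w,h:cv2.convertScaleAbs(cv2.resize(im[y:y+h,x:x+w],(400,400),interpolation=cv2.INTER_LANCZOS4),alpha=1.5)
cv2.imwrite('pics/c9.png',np.hstack([f(a,278,156,50,50),f(b,175,142,64,64)]))
h=cv2.cvtColor(a,cv2.COLOR_BGR2HSV)
m=((h[...,1]>75)&(abs(h[...,0].astype(int)-21)<8)&(h[...,2]>70)).astype(np.uint8);m[:, :275]=0;m[:150]=0;m[215:]=0;m[:,330:]=0
ys,xs=np.nonzero(m);bx=cv2.boxPoints(cv2.minAreaRect(onz('top',np.c_[xs,ys],.05)[:,:2].astype(np.float32)))
print('dish3 agar',nest(bx).tolist(),nest(bx.mean(0)))
```

```text
[0.61640204 0.16054258 0.18943485] [-0.5 -0.6  0.6] [0.697 0.717] [ 0.2   0.39  1.13  0.    1.61 -0.6 ]
dish3 agar [[-42.1, 44.0], [-40.7, -42.2], [45.5, -40.9], [44.2, 45.4]] [[1.7 1.6]]
```

View pics/c9.png

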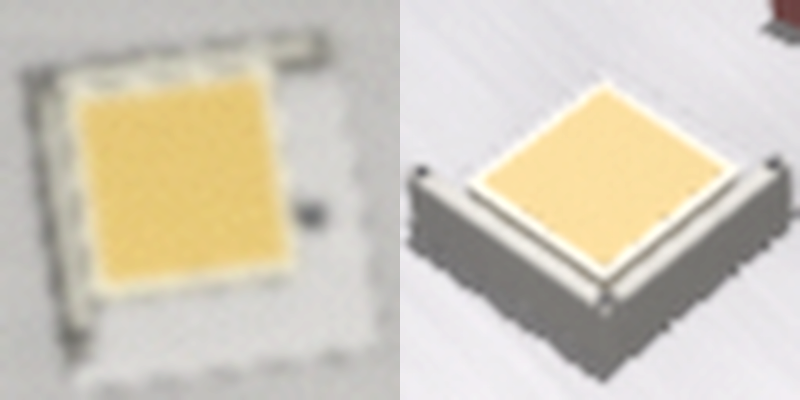

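The crop shows dish 3 square in the corner, parallel to both fences with even seams, and no lower dish sticks out on the open sides (top crop (80–290, 90–290)). Now I descend over the latched head with jaws open.

Call:
{"op": "arm_command", "data": {
  "commands": [
    {"dx": 1, "dy": 0, "dz": -30, "ax": 0, "ay": 0, "az": 0, "hand": 1},
    {"dx": 1, "dy": 0, "dz": -60, "ax": 0, "ay": 0, "az": 0, "hand": 1},
    {"dx": 1, "dy": 0, "dz": -80, "ax": 0, "ay": 0, "az": 0, "hand": 1},
    {"dx": 1, "dy": 0, "dz": -90, "ax": 0, "ay": 0, "az": 0, "hand": 1},
    {"dx": 1, "dy": 0, "dz": -98, "ax": 0, "ay": 0, "az": 0, "hand": 1},
    {"dx": 1, "dy": 0, "dz": -104, "ax": 0, "ay": 0, "az": 0, "hand": 1},
    {"dx": 1, "dy": 0, "dz": -110, "ax": 0, "ay": 0, "az": 0, "hand": 1},
    {"dx": 1, "dy": 0, "dz": -114, "ax": 0, "ay": 0, "az": 0, "hand": 1},
    {"dx": 1, "dy": 0, "dz": -114, "ax": 0, "ay": 0, "az": 0, "hand": 1},
    {"dx": 1, "dy": 0, "dz": -114, "ax": 0, "ay": 0, "az": 0, "hand": 1}
  ]
}}

```text
time_s: 29.75
eef_pos: [0.6175, 0.1612, 0.0757]
ee_rot: [[-0.718, 0.696, 0.001], [0.696, 0.718, 0.0], [-0.0, 0.001, -1.0]]
contact_force: [0.6, -0.1, 0.5]
opening: 0.0856
```

Call:
{"op": "arm_command", "data": {
  "commands": [
    {"dx": 0, "dy": 0, "dz": 0, "ax": 0, "ay": 0, "az": 0, "hand": 0.85},
    {"dx": 0, "dy": 0, "dz": 0, "ax": 0, "ay": 0, "az": 0, "hand": 0.8},
    {"dx": 0, "dy": 0, "dz": 0, "ax": 0, "ay": 0, "az": 0, "hand": 0.75},
    {"dx": 0, "dy": 0, "dz": 0, "ax": 0, "ay": 0, "az": 0, "hand": 0.72},
    {"dx": 0, "dy": 0, "dz": 0, "ax": 0, "ay": 0, "az": 0, "hand": 0.7},
    {"dx": 0, "dy": 0, "dz": 0, "ax": 0, "ay": 0, "az": 0, "hand": 0.66},
    {"dx": 0, "dy": 0, "dz": 0, "ax": 0, "ay": 0, "az": 0, "hand": 0.64},
    {"dx": 0, "dy": 0, "dz": 0, "ax": 0, "ay": 0, "az": 0, "hand": 0.6},
    {"dx": 0, "dy": 0, "dz": 0, "ax": 0, "ay": 0, "az": 0, "hand": 0.55},
    {"dx": 0, "dy": 0, "dz": 0, "ax": 0, "ay": 0, "az": 0, "hand": 0.5}
  ]
}}

```text
time_s: 30.75
eef_pos: [0.6171, 0.1609, 0.0752]
ee_rot: [[-0.718, 0.696, -0.001], [0.696, 0.718, -0.0], [0.0, -0.001, -1.0]]
contact_force: [-3.5, -3.6, 2.3]
opening: 0.0575
```

Gripped, at 57.5 mm. I shift 1 mm along the jaws for the side force and turn clockwise.

Call:
{"op": "arm_command", "data": {
  "commands": [
    {"dx": -0.7, "dy": -0.7, "dz": 0, "ax": 0, "ay": 0, "az": 0, "hand": 0.4},
    {"dx": -0.7, "dy": -0.7, "dz": 0, "ax": 0, "ay": 0, "az": -0.12, "hand": 0.4},
    {"dx": -0.7, "dy": -0.7, "dz": 0, "ax": 0, "ay": 0, "az": -0.24, "hand": 0.4},
    {"dx": -0.7, "dy": -0.7, "dz": 0, "ax": 0, "ay": 0, "az": -0.36, "hand": 0.4},
    {"dx": -0.7, "dy": -0.7, "dz": 0, "ax": 0, "ay": 0, "az": -0.48, "hand": 0.4},
    {"dx": -0.7, "dy": -0.7, "dz": 0, "ax": 0, "ay": 0, "az": -0.6, "hand": 0.4},
    {"dx": -0.7, "dy": -0.7, "dz": 0, "ax": 0, "ay": 0, "az": -0.72, "hand": 0.4},
    {"dx": -0.7, "dy": -0.7, "dz": 0, "ax": 0, "ay": 0, "az": -0.84, "hand": 0.4},
    {"dx": -0.7, "dy": -0.7, "dz": 0, "ax": 0, "ay": 0, "az": -0.96, "hand": 0.4},
    {"dx": -0.7, "dy": -0.7, "dz": 0, "ax": 0, "ay": 0, "az": -1.08, "hand": 0.4}
  ]
}}

```text
time_s: 31.75
eef_pos: [0.6165, 0.1607, 0.0753]
ee_rot: [[0.28, 0.96, -0.0], [0.96, -0.28, 0.0], [0.0, -0.0, -1.0]]
contact_force: [-3.7, -0.4, 3.7]
opening: 0.0578
```

Call:
{"op": "arm_command", "data": {
  "commands": [
    {"dx": 0, "dy": 0, "dz": 0, "ax": 0, "ay": 0, "az": -0.1, "hand": 0.4},
    {"dx": 0, "dy": 0, "dz": 0, "ax": 0, "ay": 0, "az": -0.1, "hand": 0.4},
    {"dx": 0, "dy": 0, "dz": 0, "ax": 0, "ay": 0, "az": -0.1, "hand": 0.4},
    {"dx": 0, "dy": 0, "dz": 0, "ax": 0, "ay": 0, "az": -0.1, "hand": 0.4},
    {"dx": 0, "dy": 0, "dz": 0, "ax": 0, "ay": 0, "az": -0.1, "hand": 0.4},
    {"dx": 0, "dy": 0, "dz": 0, "ax": 0, "ay": 0, "az": -0.1, "hand": 0.4},
    {"dx": 0, "dy": 0, "dz": 0, "ax": 0, "ay": 0, "az": -0.1, "hand": 0.4},
    {"dx": 0, "dy": 0, "dz": 0, "ax": 0, "ay": 0, "az": -0.1, "hand": 0.4},
    {"dx": 0, "dy": 0, "dz": 0, "ax": 0, "ay": 0, "az": -0.1, "hand": 0.4},
    {"dx": 0, "dy": 0, "dz": 0, "ax": 0, "ay": 0, "az": -0.1, "hand": 0.4}
  ]
}}

```text
time_s: 32.75
eef_pos: [0.6164, 0.1607, 0.0752]
ee_rot: [[0.369, 0.929, -0.0], [0.929, -0.369, 0.0], [0.0, -0.0, -1.0]]
contact_force: [-4.5, 1.1, 3.2]
opening: 0.058
```

Run:
```python
from h import *
o=get_obs();print(o['eef_pos'],o['contact_force'].round(1),o['ft_torque'].round(2),o['opening'],np.arctan2(*o['ee_rot'][:2,1][::-1]))
```

```text
[0.61642632 0.16069397 0.07523547] [-4.5  1.1  3.2] [ 0.19  0.95 -0.  ] 0.058009589154863796 -0.37836730795314427
```

Turned 1.18 rad. I release and back straight up.

Call:
{"op": "arm_command", "data": {
  "commands": [
    {"dx": 0, "dy": 0, "dz": 0, "ax": 0, "ay": 0, "az": 0, "hand": 1},
    {"dx": 0, "dy": 0, "dz": 0, "ax": 0, "ay": 0, "az": 0, "hand": 1},
    {"dx": 0, "dy": 0, "dz": 0, "ax": 0, "ay": 0, "az": 0, "hand": 1},
    {"dx": 0, "dy": 0, "dz": 0, "ax": 0, "ay": 0, "az": 0, "hand": 1},
    {"dx": 0, "dy": 0, "dz": 10, "ax": 0, "ay": 0, "az": 0, "hand": 1},
    {"dx": 0, "dy": 0, "dz": 30, "ax": 0, "ay": 0, "az": 0, "hand": 1},
    {"dx": 0, "dy": 0, "dz": 60, "ax": 0, "ay": 0, "az": 0, "hand": 1},
    {"dx": 0, "dy": 0, "dz": 100, "ax": 0, "ay": 0, "az": 0, "hand": 1},
    {"dx": 0, "dy": 0, "dz": 140, "ax": 0, "ay": 0, "az": 0, "hand": 1},
    {"dx": 0, "dy": 0, "dz": 170, "ax": 0, "ay": 0, "az": 0, "hand": 1}
  ]
}}

```text
time_s: 33.75
eef_pos: [0.6169, 0.1605, 0.2496]
ee_rot: [[0.37, 0.929, 0.004], [0.929, -0.37, 0.001], [0.002, 0.004, -1.0]]
contact_force: [0.4, -0.7, 0.8]
opening: 0.0853
```

Call:
{"op": "arm_command", "data": {
  "commands": [
    {"dx": -20, "dy": 30, "dz": 0, "ax": 0, "ay": 0, "az": 0, "hand": 1},
    {"dx": -50, "dy": 60, "dz": 0, "ax": 0, "ay": 0, "az": 0, "hand": 1},
    {"dx": -80, "dy": 90, "dz": 0, "ax": 0, "ay": 0, "az": 0, "hand": 1},
    {"dx": -120, "dy": 120, "dz": 0, "ax": 0, "ay": 0, "az": 0, "hand": 1},
    {"dx": -160, "dy": 150, "dz": 0, "ax": 0, "ay": 0, "az": 0, "hand": 1},
    {"dx": -200, "dy": 175, "dz": 0, "ax": 0, "ay": 0, "az": 0, "hand": 1},
    {"dx": -240, "dy": 200, "dz": 0, "ax": 0, "ay": 0, "az": 0, "hand": 1},
    {"dx": -280, "dy": 225, "dz": 0, "ax": 0, "ay": 0, "az": 0, "hand": 1},
    {"dx": -280, "dy": 225, "dz": 0, "ax": 0, "ay": 0, "az": 0, "hand": 1},
    {"dx": -280, "dy": 225, "dz": 0, "ax": 0, "ay": 0, "az": 0, "hand": 1}
  ]
}}

```text
time_s: 34.75
eef_pos: [0.3361, 0.3859, 0.2463]
ee_rot: [[0.368, 0.93, 0.001], [0.93, -0.368, 0.001], [0.001, 0.001, -1.0]]
contact_force: [0.3, -0.3, 0.7]
opening: 0.0854
```

Run:
```python
from h import *
o=get_obs();print(o['time_s'],o['eef_pos'],o['contact_force'].round(1))
b=grab_frame('scene');a=grab_frame('top')
f=lambda im,x,y,w,h,W:cv2.convertScaleAbs(cv2.resize(im[y:y+h,x:x+w],(W,300),interpolation=cv2.INTER_LANCZOS4),alpha=1.4)
b0=cv2.imread('pics/scene0.png')
cv2.imwrite('pics/c10.png',np.vstack([np.hstack([f(b0,215,205,88,66,400),f(b,215,205,88,66,400)]),np.hstack([f(b,165,142,88,66,400),f(a,270,152,67,50,400)])]))
for n,im in(('start',b0),('now',b)):
    m=(im[205:250,240:290].max(2)<62).astype(np.uint8);k,l,s,c=cv2.connectedComponentsWithStats(m);i=s[1:,4].argmax()+1;print(n,s[i],c[i])
t0=cv2.imread('pics/top0.png');d=cv2.absdiff(a,t0).max(2)
for nm,(x,y) in dict(rack=(141,187),burner=(378,170),round=(269,132)).items(): print(nm,d[y-12:y+12,x-16:x+16].mean())
```

```text
34.75 [0.33606706 0.38592177 0.24632021] [ 0.3 -0.3  0.7]
start [ 13  12  22  28 423] [23.48463357 25.13711584]
now [ 13  12  22  28 409] [23.34229829 24.91687042]
rack 2.3528645833333335
burner 2.1614583333333335
round 2.28125
```

View pics/c10.png

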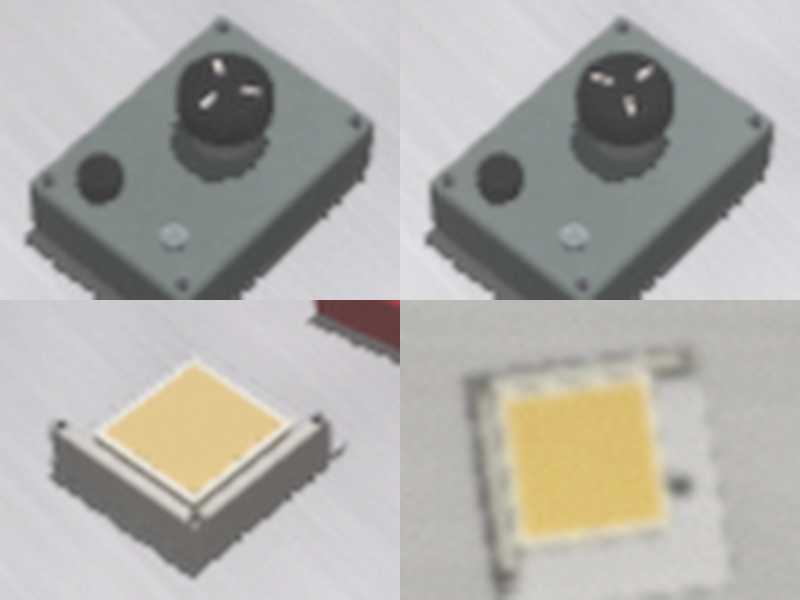

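The picture shows the head turned and up in the same place as at the start (black blob box identical, at crop (625,98) against (225,98)). The stack is seated in the corner, and the bystanders are unchanged. I hand it in.

```bash
python3 -c "from bench import *; print(job_done())"
```

```text
the job is handed in; nothing more can be done
None
```

The job is handed in at about 35 s, with the steps done in the order asked and the gripper well clear of everything.

**What I did:**
- Pressed the grey console's mushroom stop until it latched; the camera showed the head about 12 mm lower and staying down.
- Pushed the three-dish stack with the open fingers from the -x side, then -y, then -x and -y again.
- Gripped the mushroom head, turned it 1.18 rad clockwise and released it.

**Last checks:**
- **Fences:** the last pushes stopped firmly, at about 23 N towards the +x fence and 14 N towards the +y fence. The top dish sits square, with even seams along both fences.
- **Stop:** the head is turned and its outline is back exactly where it was at the start, so it is fully up.
- **Bystanders:** image differences at the rack, burner and round dishes were only noise.

**Failed or disagreed:**
- **First push:** it jammed at 16 N, about 5 mm short of the +x fence. That was cleared by squaring the stack from the -y side first.
- **Fence position:** the +y stop came about 3 mm beyond my image estimate, within the measuring error.
- **Lower dishes:** they cannot be seen under the top dish. That they are flush rests on the firm stops and on nothing sticking out on the open sides.

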